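# Fetch the soldering-tip block from behind the bottles

### The job

The aluminium block of spare soldering tips stands behind three containers (spray can, square bottle, amber bottle) on the steel spill tray. Clear all three containers onto the black rubber mat, then fetch the tip block and seat it flat in the rectangular black holder of the soldering-station base, and after that put each container back upright on the very spot where it stood at the start. Do not tip the containers over, and leave the braid roll, the solder spool and the multimeter where they are.

Things in the scene. Friction and masses are not known exactly. Their poses are not given: they have to be found in the camera images.
- can: Spray can, upright: grey painted metal cylinder with a white paper band, diameter 52 mm straight up to 95 mm, then a narrower white cap, 108 mm tall in all, about 250 g. Origin at the centre of its underside, z up. One of the three that stand in a row on the spill tray.
- square_bottle: White plastic bottle of square section, 44 x 44 mm up to 90 mm high, then a 26 mm round grey cap, 105 mm tall in all, about 200 g. Origin at the centre of its underside, x and y along its flat sides, z up.
- amber_bottle: Round amber glass bottle, diameter 38 mm straight up to 84 mm, then a shoulder and a 24 mm black cap, 105 mm tall in all, about 150 g. Origin at the centre of its underside, z up.
- tip_block: Aluminium block 64 mm long (its x), 32 mm wide (its y) and 34 mm high, with four copper soldering tips standing up from its top in a row along x, to 47 mm; about 150 g. Origin at the centre of its underside. It stands about 60 mm behind the row of containers (further from the robot), long side along the row, too close to them for a gripper to come down.
- rack: Spill tray, fixed: shallow steel tray 150 mm (its x, away from the robot) by 280 mm (its y) with a 4 mm floor and a rim 12 mm high. Origin at its centre on the table. The containers stand on its floor in a row along y, about 80 mm apart (which is where changes), with the tip block behind.
- mat: The side area: black rubber mat lying fixed on the table, 260 mm (its x) by 120 mm (its y), 3 mm thick, empty at the start. Origin at the centre of its underside. It lies to the left or to the right.
- holder: Holder for the tip block: shallow rectangular black plastic tray, fixed, on the other side from the mat, inside 80 mm (its x) by 48 mm (its y), floor 3 mm above the table, walls 12 mm high. Origin at the centre of this rectangle, at table height. Beside it, 82 mm along -x, is an unused round steel dish, 62 mm wide, 16 mm high.
- braid_roll: Small grey roll of desoldering braid, diameter 32 mm, 12 mm high, lying in a back corner of the spill tray; to be left alone. Origin at the centre of its underside.
- spool: Solder spool standing on its flange on the table in front of the spill tray, diameter 56 mm, 36 mm high; to be left alone. Origin at the centre of its underside.
- multimeter: Yellow and black multimeter lying on the table in front of the spill tray, 150 x 75 mm, 39 mm high; to be left alone. Origin at the centre of its underside, x along its length.

How it is judged:
By the outcome, as a careful person would: the job done as asked, in the order asked, and still so for the second after the job is handed in, with the robot touching nothing.
It also fails if it takes over 136 s, if anything falls off the work surface, if the arm or the gripper's body presses on something with over 40 N, if the wrist force passes 120 N, or if a joint passes its speed limit or range.

### The arm

A 7-joint arm with a two-finger parallel gripper is mounted at the origin on the work surface. World frame = base frame: x ahead of the robot, y to its left, z up, the work surface at z = 0. Lengths are in m, angles in rad, forces in N, time in s.
With the tool pointing down it reaches from about 0.35 to 0.9 m from the base axis. Payload 8.1 kg.
Tool frame: the origin (TCP) lies at the very end of the fingers, on their centre line; the grasp point (between the pads) lies 19 mm behind it; z points along the fingers, y is the line along which they close (so a half turn about z gives the same grasp; the last joint's range is limited). The gripper opens to 92 mm and grips with 3 to 60 N. Pads are 19 mm wide; open, the fingers measure 130 mm over their backs; the gripper's body (75 mm by 190 mm) begins 47 mm behind the grasp point.
Start: joints at [1.051, 0.434, 0.025, 1.573, -0.012, 1.134, -0.075], TCP at [0.253, -0.572, 0.227] pointing down, gripper open.
Joint ranges: [-2.62, 2.62], [-0.44, 2.09], [-1.27, 1.32], [0.08, 2.57], [-1.32, 4.46], [0.12, 2], [-2.74, 2.74]. Speed limits (rad/s): [2.22, 2.22, 3.01, 3.01, 3.14, 3.14, 3.14].

### API

Orientations are given as a 3x3 rotation matrix whose columns are the frame's x, y, z axes.
In Python, from station import robot, viewer gives the robot as it stands. The module is installed in compiled form; this text tells all that it offers.
- The arm moves only by the tool drive_tool, never from a script. Its argument "rows" is a list of rows, each an object with "slide": the shift along the tool's x, y, z in mm, a list of three; "yaw": the turn about the tool's z in rad; "claw": the finger opening in mm, from 0 to 91.8. A call has 1 to 5 rows; each row shifts and turns the commanded pose from where the row before left it, along the tool's axes as they then stand; what a row does not reach is not made up. A row lasts 1/10 s, in which the tool goes at most 50 mm and 8.59 degrees, less where a joint would pass 70% of its speed; a pose out of reach is approached as far as the arm can. A call with a gripper value outside its range is refused whole. The fingers move at their own pace and stop on an object; "grip_force" is the grip in N (left out, the last holds). Time passes only in rows, so rows that do not move let the fingers close. It gives the time, the measured TCP pose, the force, the opening and the grip force at its end, in the units of the state.
- robot.get_state(): the state, without advancing time (a new reading comes with each control period).
- viewer.get_image(name): name is "scene" or "top" or "wrist"; returns a dict with "img" (420x560x3 uint8, blue, green, red), "fx", "fy", "cx", "cy" (pixels), "world_from_camera" (4x4, takes a point from camera to world coordinates); the wrist camera has in their place "T_tool_cam" (4x4, takes a point from camera to tool coordinates, whose origin is the TCP and whose axes are the flange's). Camera axes: x right, y down, z forward; pixel columns grow to the right and rows downward; lengths in m; the calibration is good to about 2 mm. The wrist camera is an equidistant fisheye: a pixel r from the principal point sees the ray r / f radians off the axis. A picture is of the moment at which its call begins: read the wrist's pose just before it. There is no depth.
- robot.finish_job(): hands the job in; it is judged then, once.
The state is a dict: "t": time; "qpos": joint angles; "qvel": joint speeds; "joint_efforts": joint torques, N m; "ee_pos": TCP position; "tcp_rot": TCP orientation; "force": force on the tool from outside, world axes, zero at the start; "wrist_torque": the same for the moment, N m; "grip_width": finger opening in m; "grip_force": force on a finger pad.
Only numpy, scipy, OpenCV 4.12 (cv2) and the standard library are available. Lean on these libraries where they do the work, as an engineer would, in place of code of your own. Each camera call takes 0.05 s, during which the arm holds its last target. There are 200 camera calls.

## Working session

There is one attempt and no reset: what is moved stays moved. The work goes in short steps, Python scripts to look and compute and a tool call to move; the robot and the scene stay as the last step left them, time stands still between calls to the robot, and variables do not carry over. Pictures are saved under pics/ and viewed, at most 14 in all, crops included, and the job is handed in when it is done.

Besides the shell and the picture viewer there is one more tool, called by a JSON object that holds its "fn" and its "kwargs". drive_tool: Moves the arm, as the interface text tells. Its arguments: {"type":"object","properties":{"rows":{"type":"array"},"grip_force":{"type":"number"}},"required":["rows"]}

```bash
mkdir -p pics
cat > h.py <<'E'
import numpy as np, cv2
from station import robot, viewer
def grab(n):
    d=viewer.get_image(n); return d
def ray(d,u,v):
    T=np.array(d["world_from_camera"]); r=np.array([(u-d["cx"])/d["fx"],(v-d["cy"])/d["fy"],1.]); return T[:3,3],T[:3,:3]@r
def onplane(d,u,v,z):
    o,r=ray(d,u,v); return o+r*(z-o[2])/r[2]
def proj(d,p):
    T=np.linalg.inv(np.array(d["world_from_camera"])); c=T[:3,:3]@np.array(p)+T[:3,3]; return d["fx"]*c[0]/c[2]+d["cx"],d["fy"]*c[1]/c[2]+d["cy"]
E
python3 - <<'E'
from h import *
s=robot.get_state(); print({k:np.round(v,3).tolist() for k,v in s.items()})
for n in("top","scene"):
    d=grab(n); cv2.imwrite(f"pics/{n}0.png",d["img"]); np.save(f"pics/{n}0.npy",d,allow_pickle=True)
    print(n,d["fx"],d["fy"],d["cx"],d["cy"],np.round(d["world_from_camera"],3).tolist())
E
```

```text
{'t': 0.0, 'qpos': [1.051, 0.435, 0.025, 1.574, -0.012, 1.134, -0.075], 'qvel': [0.001, 0.0, -0.001, 0.001, -0.0, -0.0, -0.001], 'joint_efforts': [-0.0, -66.784, 0.985, -31.446, -0.06, 0.043, 0.0], 'ee_pos': [0.253, -0.571, 0.226], 'tcp_rot': [[0.914, 0.405, -0.001], [0.405, -0.914, 0.001], [-0.0, -0.002, -1.0]], 'force': [-0.549, -0.634, 1.198], 'wrist_torque': [0.038, -0.037, -0.05], 'grip_force': 0.0, 'grip_width': 0.092}
top 487.01139251954413 487.01139251954413 284.63687625794574 214.72611062648025 [[0.028, -0.997, 0.069, 0.437], [-0.999, -0.029, -0.02, 0.01], [0.022, -0.069, -0.997, 1.239], [0.0, 0.0, 0.0, 1.0]]
scene 380.8721519112241 380.8721519112241 280.9061616439827 206.65159123138693 [[-0.03, 0.784, -0.62, 0.986], [0.999, 0.014, -0.031, 0.016], [-0.016, -0.62, -0.784, 0.617], [0.0, 0.0, 0.0, 1.0]]
```

View pics/top0.png

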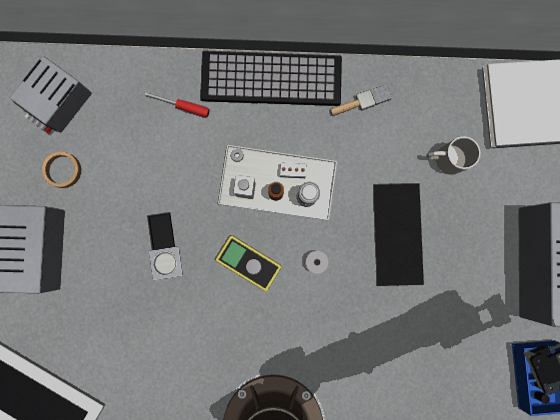

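View pics/scene0.png

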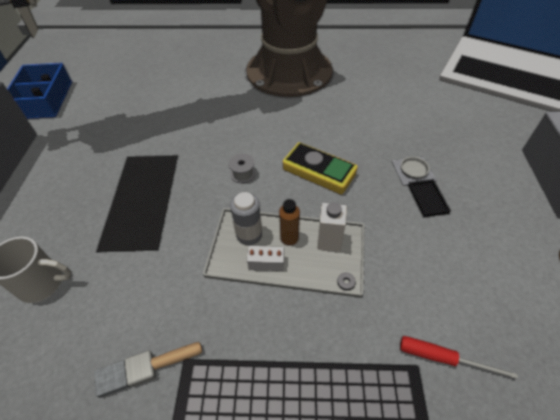

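Top view: can cap (309,194), amber (276,190), square (244,184), tip block (292,170), mat (398,234) on the right, holder (161,231), spool (316,262), meter (248,262). The scene view shows the same things: can (247,205), amber (289,210), square (334,215), block (266,257). I'll enlarge a crop of the top view.

Run:
```python
import cv2,numpy as np
from h import *
t=cv2.imread("pics/top0.png"); s=cv2.imread("pics/scene0.png")
cv2.imwrite("pics/c1.png",cv2.resize(t[140:290,140:340],None,fx=4,fy=4,interpolation=cv2.INTER_CUBIC))
cv2.imwrite("pics/c2.png",cv2.resize(s[170:300,200:373],None,fx=4.6,fy=4.6,interpolation=cv2.INTER_CUBIC))
d=np.load("pics/top0.npy",allow_pickle=True).item()
g=cv2.cvtColor(t,cv2.COLOR_BGR2GRAY)
def box(m,z,name,roi):
    mm=np.zeros_like(m); x0,y0,x1,y1=roi; mm[y0:y1,x0:x1]=m[y0:y1,x0:x1]
    c=max(cv2.findContours(mm,0,1)[0],key=cv2.contourArea)
    P=np.array([onplane(d,*p[0],z)[:2] for p in c],np.float32)
    r=cv2.minAreaRect(P*1000); b=np.round(cv2.boxPoints(r)).tolist(); print(name,np.round(r[0],1),np.round(r[1],1),round(r[2],1),b)
box((g<60).astype(np.uint8)*255,.003,"mat",(360,170,440,300))
box((g<60).astype(np.uint8)*255,.012,"holder",(140,205,182,252))
box((g>190).astype(np.uint8)*255,.012,"rack",(210,135,345,225))
```

```text
mat [ 481.9 -305. ] [258.2 120. ] 2.8 [[350.0, -251.0], [356.0, -371.0], [614.0, -359.0], [608.0, -239.0]]
holder [472.3 294.2] [86.7 57.6] 10.5 [[424.0, 315.0], [435.0, 258.0], [520.0, 274.0], [510.0, 330.0]]
rack [601.3   4.3] [276.  144.3] 83.5 [[514.0, -125.0], [657.0, -141.0], [689.0, 133.0], [545.0, 150.0]]
```

View pics/c1.png

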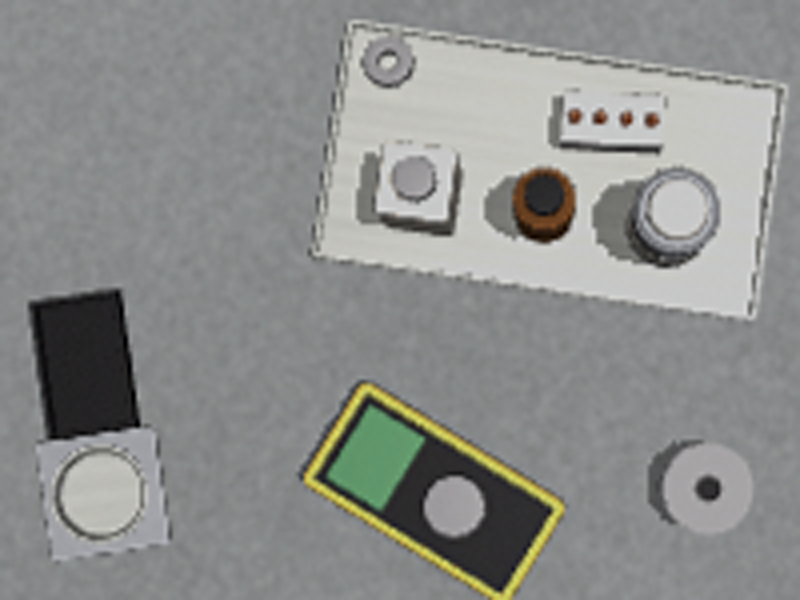

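View pics/c2.png

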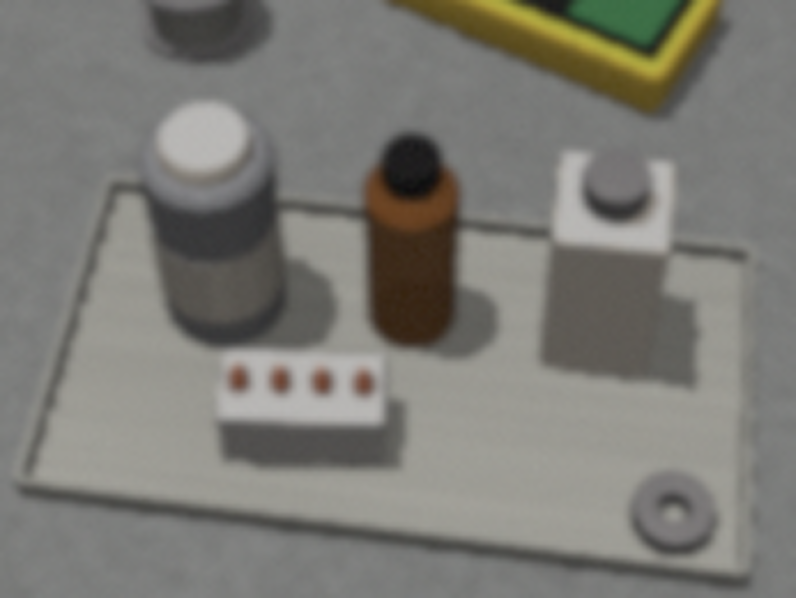

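The crops show three cap centres (can 678,206; amber 545,194; square 414,179 in c1), the block with its tips at 575–652,118, and the braid roll at 388,62. Next I turn these into points by ray casting and check them across both views.

```bash
cat >> h.py <<'E'
def load(n): return np.load(f"pics/{n}.npy",allow_pickle=True).item()
def tri(a,ua,b,ub):
    o1,r1=ray(a,*ua);o2,r2=ray(b,*ub);A=np.c_[r1,-r2];k=np.linalg.lstsq(A,o2-o1,rcond=None)[0]
    p,q=o1+k[0]*r1,o2+k[1]*r2; return (p+q)/2,np.linalg.norm(p-q)
E
python3 - <<'E'
from h import *
T,S=load("top0"),load("scene0")
ct=lambda x,y:((x+.5)/4-.5+140,(y+.5)/4-.5+140)
cs=lambda x,y:((x+.5)/4.6-.5+200,(y+.5)/4.6-.5+170)
for n,a,b,z in[("can",(678,206),(203,142),.112),("amber",(545,194),(411,160),.109),("sq",(414,179),(616,180),.109)]:
    p,e=tri(T,ct(*a),S,cs(*b)); print(n,"tri",np.round(p*1e3,1),round(e*1e3,1),"top",np.round(onplane(T,*ct(*a),z)*1e3,1),"scene",np.round(onplane(S,*cs(*b),z)*1e3,1))
for n,P,f,D in[("tips",[(575,115),(600,116),(626,117),(652,119)],ct,T),("tipsS",[(238,378),(280,379),(321,380),(364,382)],cs,S)]:
    q=np.array([onplane(D,*f(*p),.049) for p in P]); print(n,np.round(q.mean(0)*1e3,1),np.round((q[-1]-q[0])*1e3,1),np.degrees(np.arctan2(*(q[-1]-q[0])[:2])))
for n,P,f,D,z in[("sqtop",[(381,139),(460,146),(454,222),(376,214)],ct,T,.094),("sqtopS",[(561,149),(679,160),(668,250),(553,242)],cs,S,.094),
  ("blockT",[(567,92),(664,96),(661,147),(561,141)],ct,T,.038),("blockS",[(221,350),(386,352),(384,425),(216,420)],cs,S,.038),("hold",[(29,302),(120,290),(138,427),(47,439)],ct,T,.012),
  ("dish",[(58,493),(145,493),(101,450),(101,537)],ct,T,.016),("braid",[(362,62),(414,62)],ct,T,.016),("spool",[(708,488)],ct,T,.036),("meter",[(365,383),(562,508),(507,600),(305,477)],ct,T,.035)]:
    q=np.array([onplane(D,*f(*p),z)[:2] for p in P])*1e3; print(n,q.mean(0).round(1),q.round(0).tolist(),[round(float(np.degrees(np.arctan2(*(q[(i+1)%len(q)]-q[i])[::-1]))),1) for i in range(len(q))])
E
```

```text
can tri [572.2 -68.8 108.8] 0.0 top [571.8 -68.6 112. ] scene [574.8 -68.3 112. ]
amber tri [577.2   9.2 106. ] 0.4 top [576.9   9.  109. ] scene [579.6   9.4 109. ]
sq tri [584.   85.7 104.2] 0.4 top [583.4  85.6 109. ] scene [587.7  84.9 109. ]
tips [633.5 -31.7  49. ] [ -1.  -47.5   0. ] -178.78675520771313
tipsS [638.8 -31.2  49. ] [ 0.8 47.8  0. ] 0.9239533516060118
sqtop [584.7  84.4] [[608.0, 107.0], [606.0, 60.0], [560.0, 62.0], [564.0, 108.0]] [-93.3, 177.3, 85.8, -1.8]
sqtopS [585.1  86.1] [[561.0, 67.0], [566.0, 111.0], [608.0, 104.0], [605.0, 62.0]] [84.1, -9.7, -93.9, 174.2]
blockT [633.9 -32.1] [[650.0, -3.0], [649.0, -63.0], [617.0, -62.0], [619.0, 0.0]] [-90.6, 178.1, 88.3, -5.3]
blockS [635.  -31.6] [[619.0, -64.0], [619.0, 0.0], [651.0, 1.0], [651.0, -63.0]] [90.4, 0.2, -90.7, -178.6]
hold [472.8 294.8] [[511.0, 331.0], [520.0, 274.0], [435.0, 259.0], [426.0, 315.0]] [-80.7, -170.1, 99.1, 10.1]
dish [393.  279.3] [[392.0, 306.0], [394.0, 252.0], [420.0, 281.0], [366.0, 278.0]] [-88.5, 47.6, -177.5, 46.4]
braid [669.5 110.8] [[669.0, 127.0], [670.0, 94.0]] [-88.2, 91.8]
spool [406.9 -96.6] [[407.0, -97.0]] [0.0]
meter [400.   71.4] [[466.0, 116.0], [392.0, -7.0], [335.0, 25.0], [407.0, 151.0]] [-120.7, 150.6, 60.4, -30.6]
```

{"fn": "drive_tool", "kwargs": {"rows": [{"slide": [0,0,0],"yaw": 0.14,"claw": 68},{"slide": [0,0,0],"yaw": 0.14,"claw": 68},{"slide": [0,0,0],"yaw": 0.14,"claw": 68},{"slide": [0,0,0],"yaw": 0.076,"claw": 68}], "grip_force": 20}}

```text
t: 0.5
ee_pos: [0.2529, -0.5712, 0.2263]
tcp_rot: [[0.996, -0.084, -0.0], [-0.084, -0.996, 0.001], [-0.001, -0.001, -1.0]]
force: [0.1, 0.3, -0.4]
grip_width: 0.0689
grip_force: 0.0
```

{"fn": "drive_tool", "kwargs": {"rows": [{"slide": [20,-40,0],"yaw": 0,"claw": 68},{"slide": [20,-40,0],"yaw": 0,"claw": 68},{"slide": [20,-40,0],"yaw": 0,"claw": 68},{"slide": [20,-40,0],"yaw": 0,"claw": 68},{"slide": [20,-40,0],"yaw": 0,"claw": 68}]}}

```text
t: 1.0
ee_pos: [0.369, -0.3783, 0.2265]
tcp_rot: [[0.997, -0.079, -0.0], [-0.079, -0.997, 0.0], [-0.0, -0.0, -1.0]]
force: [0.4, -0.3, 0.5]
grip_width: 0.0681
grip_force: 0.0
```

```bash
cat >> h.py <<'E'
def to(*W):  # W: (x,y,z mm, yaw deg) waypoints; prints tool-axis moves one after another
    s=robot.get_state(); p=np.array(s["ee_pos"])*1e3; R=np.array(s["tcp_rot"]); a=np.degrees(np.arctan2(R[1,0],R[0,0]))
    print("t",round(s["t"],2),"p",p.round(1),"yaw",round(a,2),"F",np.round(s["force"],1),"w",round(s["grip_width"]*1e3,1),"gf",round(s["grip_force"],1),"q",np.round(s["qpos"],2))
    for w in W:
        t=np.array(w[:3],float); b=w[3]; c,n=np.cos(np.radians(b)),np.sin(np.radians(b)); d=t-p
        print(w,"turn",round(float(-np.radians((b-a+180)%360-180)),4),"slide after turn",np.round([c*d[0]+n*d[1],n*d[0]-c*d[1],-d[2]],1).tolist(),"len",round(np.linalg.norm(d)))
        p,a=t,b
E
python3 -c "
from h import *
to((573,-68.5,200,-4.5),(573,-68.5,58,-4.5))"
```

```text
t 1.0 p [ 369.  -378.3  226.5] yaw -4.55 F [ 0.4 -0.3  0.5] w 68.1 gf 0.0 q [ 0.65  0.28  0.06  1.81 -0.02  1.05 -0.93]
(573, -68.5, 200, -4.5) turn -0.0008 slide after turn [179.1, -324.8, 26.5] len 372
(573, -68.5, 58, -4.5) turn -0.0 slide after turn [0.0, -0.0, 142.0] len 142
```

{"fn": "drive_tool", "kwargs": {"rows": [{"slide": [20,-36,0],"yaw": 0,"claw": 68},{"slide": [20,-36,0],"yaw": 0,"claw": 68},{"slide": [20,-36,0],"yaw": 0,"claw": 68},{"slide": [20,-36,0],"yaw": 0,"claw": 68},{"slide": [20,-36,0],"yaw": 0,"claw": 68}]}}

```text
t: 1.5
ee_pos: [0.4829, -0.207, 0.2266]
tcp_rot: [[0.997, -0.079, -0.0], [-0.079, -0.997, -0.0], [-0.0, 0.0, -1.0]]
force: [0.3, -0.6, -0.9]
grip_width: 0.0678
grip_force: 0.0
```

{"fn": "drive_tool", "kwargs": {"rows": [{"slide": [20,-36,0],"yaw": 0,"claw": 68},{"slide": [20,-36,0],"yaw": 0,"claw": 68},{"slide": [20,-36,20],"yaw": 0,"claw": 68},{"slide": [19,-37,30],"yaw": 0,"claw": 68},{"slide": [0,0,20],"yaw": 0,"claw": 68}]}}

```text
t: 2.0
ee_pos: [0.574, -0.064, 0.1556]
tcp_rot: [[0.997, -0.071, 0.0], [-0.071, -0.997, 0.004], [-0.0, -0.004, -1.0]]
force: [-0.2, 0.0, -0.2]
grip_width: 0.068
grip_force: 0.0
```

{"fn": "drive_tool", "kwargs": {"rows": [{"slide": [0,0,0],"yaw": 0,"claw": 68},{"slide": [0,0,0],"yaw": 0,"claw": 68}]}}

```text
t: 2.2
ee_pos: [0.5717, -0.0721, 0.1575]
tcp_rot: [[0.997, -0.08, -0.001], [-0.08, -0.997, -0.001], [-0.001, 0.001, -1.0]]
force: [0.3, -1.1, 0.7]
grip_width: 0.0678
grip_force: 0.0
```

```bash
python3 -c "
from h import *
to((573,-68.5,58,-4.5))
d=grab('wrist');cv2.imwrite('pics/w1.png',d['img']);print({k:np.round(v,4).tolist() for k,v in d.items() if k!='img'})"
```

```text
t 2.2 p [571.7 -72.1 157.5] yaw -4.6 F [ 0.3 -1.1  0.7] w 67.8 gf 0.0 q [ 0.11  0.43 -0.1   1.77  0.05  0.95 -1.67]
(573, -68.5, 58, -4.5) turn -0.0017 slide after turn [1.0, -3.6, 99.5] len 100
{'fx': 325.1923, 'fy': 325.1923, 'cx': 277.6372, 'cy': 211.4008, 'T_tool_cam': [[-0.0001, -0.9548, -0.2973, 0.0798], [1.0, 0.0003, -0.0012, -0.0002], [0.0012, -0.2973, 0.9548, -0.1584], [0.0, 0.0, 0.0, 1.0]]}
```

View pics/w1.png

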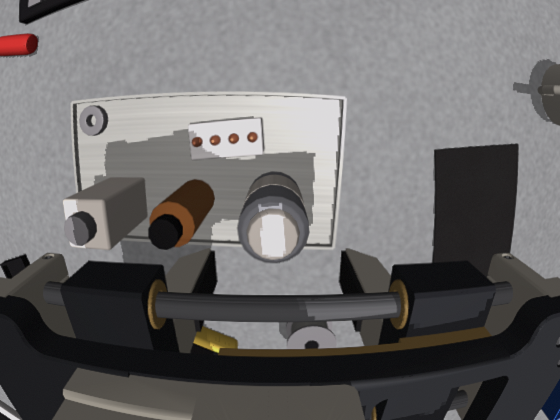

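Wrist view: the can cap (273,235) lies between the open fingers, with the amber bottle at (165,232) clear of them. A small sideways correction, then I descend and grip.

{"fn": "drive_tool", "kwargs": {"rows": [{"slide": [1,-3.5,10],"yaw": 0,"claw": 68},{"slide": [0,0,30],"yaw": 0,"claw": 68},{"slide": [0,0,30],"yaw": 0,"claw": 68},{"slide": [0,0,20],"yaw": 0,"claw": 68},{"slide": [0,0,9.5],"yaw": 0,"claw": 68}]}}

```text
t: 2.75
ee_pos: [0.5725, -0.0683, 0.0566]
tcp_rot: [[0.997, -0.08, -0.002], [-0.08, -0.997, -0.0], [-0.002, 0.0, -1.0]]
force: [0.6, 0.8, 0.6]
grip_width: 0.0678
grip_force: 0.0
```

{"fn": "drive_tool", "kwargs": {"rows": [{"slide": [0,0,0],"yaw": 0,"claw": 68},{"slide": [0,0,0],"yaw": 0,"claw": 68},{"slide": [0,0,0],"yaw": 0,"claw": 45},{"slide": [0,0,0],"yaw": 0,"claw": 45},{"slide": [0,0,0],"yaw": 0,"claw": 45}]}}

```text
t: 3.25
ee_pos: [0.574, -0.0679, 0.0588]
tcp_rot: [[0.997, -0.079, 0.001], [-0.079, -0.997, -0.0], [0.001, 0.0, -1.0]]
force: [0.5, -0.3, 4.2]
grip_width: 0.051
grip_force: 20.0
```

{"fn": "drive_tool", "kwargs": {"rows": [{"slide": [0,0,0],"yaw": 0,"claw": 45},{"slide": [0,0,0],"yaw": 0,"claw": 45}]}}

```text
t: 3.45
ee_pos: [0.5741, -0.0678, 0.0588]
tcp_rot: [[0.997, -0.079, 0.001], [-0.079, -0.997, -0.0], [0.001, 0.0, -1.0]]
force: [-0.7, -1.5, 6.6]
grip_width: 0.0513
grip_force: 20.0
```

```bash
python3 -c "
from h import *
to((573,-68.5,130,-4.5),(560,-305,130,-4.5),(560,-305,57,-4.5))"
```

```text
t 3.45 p [574.1 -67.8  58.8] yaw -4.55 F [-0.7 -1.5  6.6] w 51.3 gf 20.0 q [ 0.09  0.55 -0.1   1.86  0.07  0.73 -1.69]
(573, -68.5, 130, -4.5) turn -0.0009 slide after turn [-1.0, 0.7, -71.2] len 71
(560, -305, 130, -4.5) turn -0.0 slide after turn [5.6, 236.8, -0.0] len 237
(560, -305, 57, -4.5) turn -0.0 slide after turn [0.0, -0.0, 73.0] len 73
```

{"fn": "drive_tool", "kwargs": {"rows": [{"slide": [0,0,-15],"yaw": 0,"claw": 45},{"slide": [0,0,-30],"yaw": 0,"claw": 45},{"slide": [0,15,-15],"yaw": 0,"claw": 45},{"slide": [1,30,0],"yaw": 0,"claw": 45},{"slide": [1,40,0],"yaw": 0,"claw": 45}]}}

```text
t: 3.95
ee_pos: [0.5693, -0.1512, 0.1186]
tcp_rot: [[0.997, -0.075, 0.001], [-0.075, -0.997, 0.001], [0.001, -0.001, -1.0]]
force: [0.3, -0.6, -2.8]
grip_width: 0.0511
grip_force: 20.0
```

{"fn": "drive_tool", "kwargs": {"rows": [{"slide": [1,40,0],"yaw": 0,"claw": 45},{"slide": [1,40,0],"yaw": 0,"claw": 45},{"slide": [1,40,0],"yaw": 0,"claw": 45},{"slide": [0,22,0],"yaw": 0,"claw": 45},{"slide": [0,10,0],"yaw": 0,"claw": 45}]}}

```text
t: 4.45
ee_pos: [0.5583, -0.3076, 0.1175]
tcp_rot: [[0.997, -0.083, -0.001], [-0.083, -0.997, -0.001], [-0.001, 0.001, -1.0]]
force: [0.5, 0.8, -2.3]
grip_width: 0.0512
grip_force: 20.0
```

{"fn": "drive_tool", "kwargs": {"rows": [{"slide": [0,0,10],"yaw": 0,"claw": 45},{"slide": [0,0,0],"yaw": 0,"claw": 45},{"slide": [0,0,0],"yaw": 0,"claw": 45}]}}

```text
t: 4.75
ee_pos: [0.5599, -0.3017, 0.1073]
tcp_rot: [[0.997, -0.076, -0.001], [-0.076, -0.997, 0.002], [-0.001, -0.002, -1.0]]
force: [-0.2, 0.5, -1.6]
grip_width: 0.0513
grip_force: 20.0
```

```bash
python3 -c "
from h import *
to((560,-305,58,-4.5))
d=grab('top');cv2.imwrite('pics/t1.png',d['img'])"
```

```text
t 4.75 p [ 559.9 -301.7  107.3] yaw -4.38 F [-0.2  0.5 -1.6] w 51.3 gf 20.0 q [ 0.46  0.57 -0.07  1.67  0.05  0.91 -1.28]
(560, -305, 58, -4.5) turn 0.0021 slide after turn [0.4, 3.3, 49.3] len 49
```

{"fn": "drive_tool", "kwargs": {"rows": [{"slide": [0,3,15],"yaw": 0,"claw": 45},{"slide": [0,0,20],"yaw": 0,"claw": 45},{"slide": [0,0,10],"yaw": 0,"claw": 45},{"slide": [0,0,4],"yaw": 0,"claw": 45},{"slide": [0,0,0],"yaw": 0,"claw": 45}]}}

```text
t: 5.3
ee_pos: [0.5593, -0.3072, 0.0586]
tcp_rot: [[0.997, -0.079, -0.001], [-0.079, -0.997, 0.0], [-0.001, -0.0, -1.0]]
force: [0.6, 0.2, -1.6]
grip_width: 0.0512
grip_force: 20.0
```

{"fn": "drive_tool", "kwargs": {"rows": [{"slide": [0,0,0],"yaw": 0,"claw": 45},{"slide": [0,0,0],"yaw": 0,"claw": 45}]}}

```text
t: 5.5
ee_pos: [0.5598, -0.3074, 0.0594]
tcp_rot: [[0.997, -0.079, 0.001], [-0.079, -0.997, -0.0], [0.001, 0.0, -1.0]]
force: [-0.2, 0.0, -2.0]
grip_width: 0.0514
grip_force: 20.0
```

{"fn": "drive_tool", "kwargs": {"rows": [{"slide": [0,0,1.5],"yaw": 0,"claw": 45},{"slide": [0,0,0],"yaw": 0,"claw": 45},{"slide": [0,0,0],"yaw": 0,"claw": 45}]}}

```text
t: 5.8
ee_pos: [0.5595, -0.3074, 0.0576]
tcp_rot: [[0.997, -0.079, 0.0], [-0.079, -0.997, -0.0], [0.0, 0.0, -1.0]]
force: [0.1, -0.1, -1.9]
grip_width: 0.0512
grip_force: 20.0
```

{"fn": "drive_tool", "kwargs": {"rows": [{"slide": [0,0,1],"yaw": 0,"claw": 45},{"slide": [0,0,0],"yaw": 0,"claw": 45},{"slide": [0,0,0],"yaw": 0,"claw": 45}]}}

```text
t: 6.1
ee_pos: [0.5596, -0.3075, 0.0575]
tcp_rot: [[0.997, -0.079, 0.001], [-0.079, -0.997, -0.0], [0.001, 0.0, -1.0]]
force: [-2.0, 1.3, 8.5]
grip_width: 0.0515
grip_force: 20.0
```

{"fn": "drive_tool", "kwargs": {"rows": [{"slide": [0,0,0],"yaw": 0,"claw": 70},{"slide": [0,0,0],"yaw": 0,"claw": 70},{"slide": [0,0,-10],"yaw": 0,"claw": 70},{"slide": [0,0,-30],"yaw": 0,"claw": 70},{"slide": [0,0,-35],"yaw": 0,"claw": 56}]}}

```text
t: 6.6
ee_pos: [0.5586, -0.307, 0.1318]
tcp_rot: [[0.997, -0.079, -0.002], [-0.079, -0.997, 0.001], [-0.002, -0.001, -1.0]]
force: [0.2, -0.6, 0.9]
grip_width: 0.0655
grip_force: 0.0
```

```bash
python3 -c "
from h import *
to((578,9,130,-4.5),(578,9,54,-4.5))"
```

```text
t 6.6 p [ 558.6 -307.   131.8] yaw -4.54 F [ 0.2 -0.6  0.9] w 65.5 gf 0.0 q [ 0.46  0.54 -0.07  1.64  0.04  0.96 -1.27]
(578, 9, 130, -4.5) turn -0.0006 slide after turn [-5.5, -316.6, 1.8] len 317
(578, 9, 54, -4.5) turn -0.0 slide after turn [0.0, -0.0, 76.0] len 76
```

{"fn": "drive_tool", "kwargs": {"rows": [{"slide": [0,-25,0],"yaw": 0,"claw": 56},{"slide": [-1,-40,0],"yaw": 0,"claw": 56},{"slide": [-1,-45,0],"yaw": 0,"claw": 56},{"slide": [-1,-45,0],"yaw": 0,"claw": 56},{"slide": [-1,-45,0],"yaw": 0,"claw": 56}]}}

```text
t: 7.1
ee_pos: [0.5714, -0.1061, 0.1323]
tcp_rot: [[0.997, -0.08, 0.001], [-0.08, -0.997, -0.0], [0.001, 0.0, -1.0]]
force: [0.6, 0.8, 0.0]
grip_width: 0.0563
grip_force: 0.0
```

{"fn": "drive_tool", "kwargs": {"rows": [{"slide": [-1,-45,0],"yaw": 0,"claw": 56},{"slide": [-1,-40,0],"yaw": 0,"claw": 56},{"slide": [0,-22,0],"yaw": 0,"claw": 56},{"slide": [0,-9,0],"yaw": 0,"claw": 56},{"slide": [0,0,0],"yaw": 0,"claw": 56}]}}

```text
t: 7.6
ee_pos: [0.5787, 0.009, 0.1319]
tcp_rot: [[0.997, -0.077, 0.0], [-0.077, -0.997, 0.0], [0.0, -0.0, -1.0]]
force: [0.1, -0.9, -0.8]
grip_width: 0.0559
grip_force: 0.0
```

{"fn": "drive_tool", "kwargs": {"rows": [{"slide": [0,0,0],"yaw": 0,"claw": 56},{"slide": [0,0,0],"yaw": 0,"claw": 56}]}}

```text
t: 7.8
ee_pos: [0.5784, 0.0057, 0.1315]
tcp_rot: [[0.997, -0.082, -0.0], [-0.082, -0.997, -0.001], [-0.0, 0.001, -1.0]]
force: [0.9, -0.2, 0.2]
grip_width: 0.056
grip_force: 0.0
```

```bash
python3 -c "
from h import *
to((578,9,54,-4.5))"
```

```text
t 7.8 p [578.4   5.7 131.5] yaw -4.71 F [ 0.9 -0.2  0.2] w 56.0 gf 0.0 q [-0.02  0.46 -0.12  1.79  0.07  0.89 -1.82]
(578, 9, 54, -4.5) turn -0.0036 slide after turn [-0.7, -3.2, 77.5] len 78
```

{"fn": "drive_tool", "kwargs": {"rows": [{"slide": [0,-2,10],"yaw": 0,"claw": 56},{"slide": [0,0,30],"yaw": 0,"claw": 56},{"slide": [0,0,25],"yaw": 0,"claw": 56},{"slide": [0,0,11],"yaw": 0,"claw": 56},{"slide": [0,0,0],"yaw": 0,"claw": 56}]}}

```text
t: 8.3
ee_pos: [0.5773, 0.0095, 0.0537]
tcp_rot: [[0.997, -0.08, -0.003], [-0.08, -0.997, -0.0], [-0.003, 0.001, -1.0]]
force: [-1.0, 0.6, -0.2]
grip_width: 0.056
grip_force: 0.0
```

{"fn": "drive_tool", "kwargs": {"rows": [{"slide": [0,0,0],"yaw": 0,"claw": 56},{"slide": [0,0,0],"yaw": 0,"claw": 32},{"slide": [0,0,0],"yaw": 0,"claw": 32},{"slide": [0,0,0],"yaw": 0,"claw": 32},{"slide": [0,0,0],"yaw": 0,"claw": 32}]}}

```text
t: 8.8
ee_pos: [0.5792, 0.01, 0.0563]
tcp_rot: [[0.997, -0.079, 0.002], [-0.079, -0.997, -0.0], [0.002, -0.0, -1.0]]
force: [-0.7, -0.0, 5.9]
grip_width: 0.0374
grip_force: 20.0
```

```bash
python3 -c "
from h import *
s=robot.get_state();p=np.array(s['ee_pos'])*1e3
to((p[0],p[1],p[2]+60,-4.5),(478,-305,p[2]+60,-4.5),(478,-305,p[2]-1,-4.5))"
```

```text
t 8.8 p [579.2  10.   56.3] yaw -4.55 F [-0.7 -0.   5.9] w 37.4 gf 20.0 q [-0.03  0.56 -0.11  1.86  0.09  0.73 -1.84]
(np.float64(579.2211614520439), np.float64(10.025530469995832), np.float64(116.27665233442207), -4.5) turn -0.0009 slide after turn [0.0, -0.0, -60.0] len 60
(478, -305, np.float64(116.27665233442207), -4.5) turn -0.0 slide after turn [-76.2, 322.0, -0.0] len 331
(478, -305, np.float64(55.27665233442206), -4.5) turn -0.0 slide after turn [0.0, -0.0, 61.0] len 61
```

{"fn": "drive_tool", "kwargs": {"rows": [{"slide": [0,0,-15],"yaw": 0,"claw": 32},{"slide": [0,0,-30],"yaw": 0,"claw": 32},{"slide": [-5,20,-15],"yaw": 0,"claw": 32},{"slide": [-10,35,0],"yaw": 0,"claw": 32},{"slide": [-13,40,0],"yaw": 0,"claw": 32}]}}

```text
t: 9.3
ee_pos: [0.5436, -0.0821, 0.1162]
tcp_rot: [[0.997, -0.076, 0.002], [-0.076, -0.997, 0.0], [0.002, -0.001, -1.0]]
force: [0.8, -0.5, -1.5]
grip_width: 0.0374
grip_force: 20.0
```

{"fn": "drive_tool", "kwargs": {"rows": [{"slide": [-13,42,0],"yaw": 0,"claw": 32},{"slide": [-13,42,0],"yaw": 0,"claw": 32},{"slide": [-13,42,0],"yaw": 0,"claw": 32},{"slide": [-9,42,0],"yaw": 0,"claw": 32},{"slide": [0,34,0],"yaw": 0,"claw": 32}]}}

```text
t: 9.8
ee_pos: [0.477, -0.2825, 0.1155]
tcp_rot: [[0.997, -0.081, -0.001], [-0.081, -0.997, -0.0], [-0.001, 0.001, -1.0]]
force: [0.4, 0.2, -1.3]
grip_width: 0.0374
grip_force: 20.0
```

{"fn": "drive_tool", "kwargs": {"rows": [{"slide": [0,18,0],"yaw": 0,"claw": 32},{"slide": [0,7,10],"yaw": 0,"claw": 32},{"slide": [0,0,25],"yaw": 0,"claw": 32},{"slide": [0,0,15],"yaw": 0,"claw": 32},{"slide": [0,0,5],"yaw": 0,"claw": 32}]}}

```text
t: 10.3
ee_pos: [0.4763, -0.3028, 0.0582]
tcp_rot: [[0.997, -0.078, -0.003], [-0.078, -0.997, 0.002], [-0.003, -0.002, -1.0]]
force: [-0.6, 0.0, -1.3]
grip_width: 0.0377
grip_force: 20.0
```

{"fn": "drive_tool", "kwargs": {"rows": [{"slide": [0,0,4],"yaw": 0,"claw": 32},{"slide": [0,0,2],"yaw": 0,"claw": 32},{"slide": [0,0,0],"yaw": 0,"claw": 32},{"slide": [0,0,0],"yaw": 0,"claw": 32}]}}

```text
t: 10.7
ee_pos: [0.4781, -0.3047, 0.0552]
tcp_rot: [[0.997, -0.079, 0.001], [-0.079, -0.997, -0.0], [0.001, 0.0, -1.0]]
force: [0.2, 0.9, 2.4]
grip_width: 0.037
grip_force: 20.0
```

{"fn": "drive_tool", "kwargs": {"rows": [{"slide": [0,0,0],"yaw": 0,"claw": 62},{"slide": [0,0,0],"yaw": 0,"claw": 62},{"slide": [0,0,-10],"yaw": 0,"claw": 62},{"slide": [0,0,-30],"yaw": 0,"claw": 62},{"slide": [0,0,-35],"yaw": 0,"claw": 62}]}}

```text
t: 11.2
ee_pos: [0.4765, -0.3045, 0.13]
tcp_rot: [[0.997, -0.079, -0.002], [-0.079, -0.997, 0.001], [-0.002, -0.001, -1.0]]
force: [0.5, -0.3, 0.4]
grip_width: 0.0617
grip_force: 0.0
```

```bash
python3 -c "
from h import *
to((585,85.5,130,-4.5),(585,85.5,54,-4.5))"
```

```text
t 11.2 p [ 476.5 -304.5  130. ] yaw -4.54 F [ 0.5 -0.3  0.4] w 61.7 gf 0.0 q [ 0.53  0.44 -0.07  1.83  0.04  0.87 -1.21]
(585, 85.5, 130, -4.5) turn -0.0008 slide after turn [77.5, -397.3, 0.0] len 405
(585, 85.5, 54, -4.5) turn -0.0 slide after turn [0.0, -0.0, 76.0] len 76
```

{"fn": "drive_tool", "kwargs": {"rows": [{"slide": [0,-20,0],"yaw": 0,"claw": 62},{"slide": [5,-38,0],"yaw": 0,"claw": 62},{"slide": [10,-45,0],"yaw": 0,"claw": 62},{"slide": [10,-45,0],"yaw": 0,"claw": 62},{"slide": [10,-45,0],"yaw": 0,"claw": 62}]}}

```text
t: 11.7
ee_pos: [0.528, -0.1138, 0.1305]
tcp_rot: [[0.997, -0.08, 0.001], [-0.08, -0.997, -0.0], [0.001, 0.0, -1.0]]
force: [0.5, -0.6, 0.7]
grip_width: 0.062
grip_force: 0.0
```

{"fn": "drive_tool", "kwargs": {"rows": [{"slide": [10,-45,0],"yaw": 0,"claw": 62},{"slide": [10,-45,0],"yaw": 0,"claw": 62},{"slide": [10,-45,0],"yaw": 0,"claw": 62},{"slide": [8,-38,0],"yaw": 0,"claw": 62},{"slide": [3,-22,0],"yaw": 0,"claw": 62}]}}

```text
t: 12.2
ee_pos: [0.5846, 0.0803, 0.1304]
tcp_rot: [[0.997, -0.076, 0.001], [-0.076, -0.997, 0.002], [0.001, -0.002, -1.0]]
force: [0.5, 0.0, 0.4]
grip_width: 0.0621
grip_force: 0.0
```

{"fn": "drive_tool", "kwargs": {"rows": [{"slide": [0,-9,0],"yaw": 0,"claw": 62},{"slide": [0,0,0],"yaw": 0,"claw": 62},{"slide": [0,0,0],"yaw": 0,"claw": 62}]}}

```text
t: 12.5
ee_pos: [0.5844, 0.0829, 0.1296]
tcp_rot: [[0.997, -0.081, -0.0], [-0.081, -0.997, -0.001], [-0.0, 0.001, -1.0]]
force: [0.0, -1.1, -0.1]
grip_width: 0.0621
grip_force: 0.0
```

```bash
python3 -c "
from h import *
to((585,85.5,54,-4.5))"
```

```text
t 12.5 p [584.4  82.9 129.6] yaw -4.64 F [ 0.  -1.1 -0.1] w 62.1 gf 0.0 q [-0.13  0.48 -0.14  1.76  0.08  0.9  -1.96]
(585, 85.5, 54, -4.5) turn -0.0024 slide after turn [0.4, -2.7, 75.6] len 76
```

{"fn": "drive_tool", "kwargs": {"rows": [{"slide": [0,-1,10],"yaw": 0,"claw": 62},{"slide": [0,0,30],"yaw": 0,"claw": 62},{"slide": [0,0,25],"yaw": 0,"claw": 62},{"slide": [0,0,10],"yaw": 0,"claw": 62},{"slide": [0,0,0],"yaw": 0,"claw": 62}]}}

```text
t: 13.0
ee_pos: [0.5834, 0.0845, 0.0529]
tcp_rot: [[0.997, -0.081, -0.003], [-0.081, -0.997, -0.001], [-0.003, 0.001, -1.0]]
force: [0.7, 0.8, -0.4]
grip_width: 0.0622
grip_force: 0.0
```

{"fn": "drive_tool", "kwargs": {"rows": [{"slide": [0,0,0],"yaw": 0,"claw": 62},{"slide": [0,0,0],"yaw": 0,"claw": 38},{"slide": [0,0,0],"yaw": 0,"claw": 38},{"slide": [0,0,0],"yaw": 0,"claw": 38},{"slide": [0,0,0],"yaw": 0,"claw": 38}]}}

```text
t: 13.5
ee_pos: [0.5852, 0.086, 0.0553]
tcp_rot: [[0.997, -0.079, 0.001], [-0.079, -0.997, 0.0], [0.001, -0.0, -1.0]]
force: [-0.0, 0.3, 7.3]
grip_width: 0.044
grip_force: 19.8
```

```bash
python3 -c "
from h import *
s=robot.get_state();p=np.array(s['ee_pos'])*1e3
to((p[0],p[1],p[2]+60,-4.5),(396,-305,p[2]+60,-4.5),(396,-305,p[2]-1,-4.5))"
```

```text
t 13.5 p [585.2  86.   55.3] yaw -4.53 F [-0.   0.3  7.3] w 44.0 gf 19.8 q [-0.15  0.57 -0.13  1.83  0.1   0.75 -1.98]
(np.float64(585.1720257518556), np.float64(86.04587498553063), np.float64(115.26941480277308), -4.5) turn -0.0006 slide after turn [0.0, -0.0, -60.0] len 60
(396, -305, np.float64(115.26941480277308), -4.5) turn -0.0 slide after turn [-157.9, 404.7, -0.0] len 434
(396, -305, np.float64(54.269414802773085), -4.5) turn -0.0 slide after turn [0.0, -0.0, 61.0] len 61
```

{"fn": "drive_tool", "kwargs": {"rows": [{"slide": [0,0,-15],"yaw": 0,"claw": 38},{"slide": [0,0,-30],"yaw": 0,"claw": 38},{"slide": [-5,20,-15],"yaw": 0,"claw": 38},{"slide": [-12,35,0],"yaw": 0,"claw": 38},{"slide": [-20,42,0],"yaw": 0,"claw": 38}]}}

```text
t: 14.0
ee_pos: [0.5409, -0.0075, 0.1151]
tcp_rot: [[0.997, -0.077, 0.002], [-0.077, -0.997, 0.001], [0.002, -0.001, -1.0]]
force: [-0.8, -1.9, -2.9]
grip_width: 0.0443
grip_force: 19.8
```

{"fn": "drive_tool", "kwargs": {"rows": [{"slide": [-20,42,0],"yaw": 0,"claw": 38},{"slide": [-20,42,0],"yaw": 0,"claw": 38},{"slide": [-20,42,0],"yaw": 0,"claw": 38},{"slide": [-20,42,0],"yaw": 0,"claw": 38},{"slide": [-20,42,0],"yaw": 0,"claw": 38}]}}

```text
t: 14.5
ee_pos: [0.4225, -0.2107, 0.1146]
tcp_rot: [[0.997, -0.079, 0.0], [-0.079, -0.997, -0.0], [0.0, 0.0, -1.0]]
force: [1.2, -0.3, -2.2]
grip_width: 0.0442
grip_force: 19.8
```

{"fn": "drive_tool", "kwargs": {"rows": [{"slide": [-15,42,0],"yaw": 0,"claw": 38},{"slide": [-6,34,0],"yaw": 0,"claw": 38},{"slide": [0,16,0],"yaw": 0,"claw": 38},{"slide": [0,6,10],"yaw": 0,"claw": 38},{"slide": [0,0,25],"yaw": 0,"claw": 38}]}}

```text
t: 15.0
ee_pos: [0.3963, -0.3066, 0.0801]
tcp_rot: [[0.997, -0.08, 0.003], [-0.08, -0.997, -0.002], [0.004, 0.002, -1.0]]
force: [0.5, -0.2, -1.5]
grip_width: 0.0444
grip_force: 19.8
```

{"fn": "drive_tool", "kwargs": {"rows": [{"slide": [0,0,15],"yaw": 0,"claw": 38},{"slide": [0,0,6],"yaw": 0,"claw": 38},{"slide": [0,0,3],"yaw": 0,"claw": 38},{"slide": [0,0,1],"yaw": 0,"claw": 38},{"slide": [0,0,0],"yaw": 0,"claw": 38}]}}

```text
t: 15.5
ee_pos: [0.3955, -0.3053, 0.0549]
tcp_rot: [[0.997, -0.079, 0.001], [-0.079, -0.997, -0.0], [0.001, 0.0, -1.0]]
force: [0.2, 0.7, -1.2]
grip_width: 0.0442
grip_force: 19.8
```

{"fn": "drive_tool", "kwargs": {"rows": [{"slide": [0,0,0.5],"yaw": 0,"claw": 38},{"slide": [0,0,0],"yaw": 0,"claw": 38},{"slide": [0,0,0],"yaw": 0,"claw": 38}]}}

```text
t: 15.8
ee_pos: [0.3952, -0.3055, 0.0543]
tcp_rot: [[0.997, -0.079, 0.0], [-0.079, -0.997, -0.0], [0.0, 0.0, -1.0]]
force: [-0.2, -0.0, -1.0]
grip_width: 0.0441
grip_force: 19.8
```

{"fn": "drive_tool", "kwargs": {"rows": [{"slide": [0,0,0.7],"yaw": 0,"claw": 38},{"slide": [0,0,0],"yaw": 0,"claw": 38},{"slide": [0,0,0],"yaw": 0,"claw": 62},{"slide": [0,0,0],"yaw": 0,"claw": 62},{"slide": [0,0,0],"yaw": 0,"claw": 62}]}}

```text
t: 16.3
ee_pos: [0.3952, -0.3054, 0.0533]
tcp_rot: [[0.997, -0.079, 0.0], [-0.079, -0.997, -0.0], [0.0, 0.0, -1.0]]
force: [0.7, -0.6, 0.3]
grip_width: 0.0604
grip_force: 0.0
```

{"fn": "drive_tool", "kwargs": {"rows": [{"slide": [0,0,-15],"yaw": 0,"claw": 62},{"slide": [0,0,-35],"yaw": 0,"claw": 62},{"slide": [0,0,-40],"yaw": 0,"claw": 62},{"slide": [0,0,-40],"yaw": -0.1,"claw": 56},{"slide": [0,0,-15],"yaw": -0.149,"claw": 56}]}}

```text
t: 16.8
ee_pos: [0.3965, -0.3062, 0.2021]
tcp_rot: [[0.985, 0.173, 0.004], [0.173, -0.985, -0.003], [0.004, 0.004, -1.0]]
force: [0.2, -0.1, -0.4]
grip_width: 0.0565
grip_force: 0.0
```

{"fn": "drive_tool", "kwargs": {"rows": [{"slide": [0,0,0],"yaw": -0.149,"claw": 56},{"slide": [0,0,0],"yaw": -0.149,"claw": 56},{"slide": [0,0,0],"yaw": -0.149,"claw": 56},{"slide": [0,0,0],"yaw": -0.149,"claw": 56},{"slide": [0,0,0],"yaw": -0.149,"claw": 56}]}}

```text
t: 17.3
ee_pos: [0.3949, -0.3053, 0.1982]
tcp_rot: [[0.605, 0.796, -0.0], [0.796, -0.605, 0.0], [-0.0, -0.0, -1.0]]
force: [0.4, 0.9, -0.7]
grip_width: 0.0562
grip_force: 0.0
```

{"fn": "drive_tool", "kwargs": {"rows": [{"slide": [0,0,0],"yaw": -0.149,"claw": 56},{"slide": [0,0,0],"yaw": -0.149,"claw": 56},{"slide": [0,0,0],"yaw": -0.149,"claw": 56},{"slide": [0,0,0],"yaw": -0.149,"claw": 56},{"slide": [0,0,0],"yaw": -0.047,"claw": 56}]}}

```text
t: 17.8
ee_pos: [0.3949, -0.3054, 0.1981]
tcp_rot: [[0.008, 1.0, -0.0], [1.0, -0.008, 0.0], [0.0, -0.0, -1.0]]
force: [0.0, 0.2, -0.5]
grip_width: 0.0558
grip_force: 0.0
```

```bash
python3 -c "
from h import *
to((634.5,-32,150,89.3),(634.5,-32,20,89.3))
d=grab('scene');cv2.imwrite('pics/s2.png',d['img']);np.save('pics/s2.npy',d,allow_pickle=True)"
```

```text
t 17.8 p [ 394.9 -305.4  198.1] yaw 89.56 F [ 0.   0.2 -0.5] w 55.8 gf 0.0 q [ 0.85  0.29 -0.37  1.89  0.13  0.99  0.42]
(634.5, -32, 150, 89.3) turn 0.0045 slide after turn [276.3, 236.3, 48.1] len 367
(634.5, -32, 20, 89.3) turn -0.0 slide after turn [0.0, 0.0, 130.0] len 130
```

View pics/s2.png

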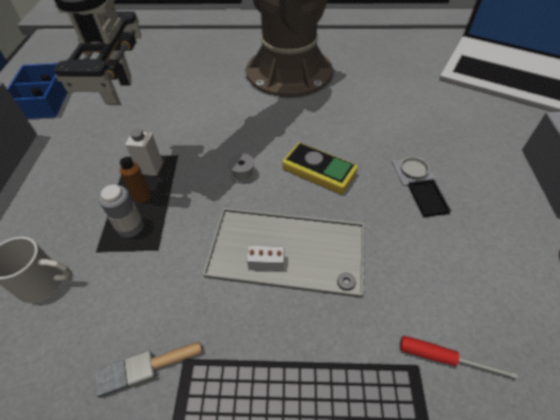

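All three stand upright on the mat (scene: 145,150; 134,180; 121,210), and the block at (266,257) is free. Now I fetch it.

{"fn": "drive_tool", "kwargs": {"rows": [{"slide": [17,15,0],"yaw": 0.004,"claw": 56},{"slide": [31,27,0],"yaw": 0,"claw": 56},{"slide": [36,31,0],"yaw": 0,"claw": 56},{"slide": [36,31,0],"yaw": 0,"claw": 56},{"slide": [36,31,0],"yaw": 0,"claw": 56}]}}

```text
t: 18.35
ee_pos: [0.5336, -0.1504, 0.1983]
tcp_rot: [[0.019, 1.0, 0.0], [1.0, -0.019, -0.0], [-0.0, 0.0, -1.0]]
force: [1.3, -0.4, 0.1]
grip_width: 0.056
grip_force: 0.0
```

{"fn": "drive_tool", "kwargs": {"rows": [{"slide": [36,31,0],"yaw": 0,"claw": 56},{"slide": [36,31,0],"yaw": 0,"claw": 56},{"slide": [30,25,10],"yaw": 0,"claw": 56},{"slide": [13,10,25],"yaw": 0,"claw": 56},{"slide": [5,4,20],"yaw": 0,"claw": 56}]}}

```text
t: 18.85
ee_pos: [0.6367, -0.0302, 0.142]
tcp_rot: [[0.015, 1.0, 0.0], [1.0, -0.015, 0.001], [0.001, 0.0, -1.0]]
force: [-0.6, 0.0, -0.6]
grip_width: 0.0556
grip_force: 0.0
```

{"fn": "drive_tool", "kwargs": {"rows": [{"slide": [0,0,10],"yaw": 0,"claw": 56},{"slide": [0,0,0],"yaw": 0,"claw": 56},{"slide": [0,0,0],"yaw": 0,"claw": 56},{"slide": [0,0,0],"yaw": 0,"claw": 56}]}}

```text
t: 19.25
ee_pos: [0.6362, -0.0342, 0.1346]
tcp_rot: [[0.018, 1.0, 0.002], [1.0, -0.018, -0.0], [-0.0, 0.002, -1.0]]
force: [-0.2, 0.2, -0.1]
grip_width: 0.0558
grip_force: 0.0
```

```bash
cat >> h.py <<'E'
def wray(d,s,u,v):
    dx,dy=u-d["cx"],v-d["cy"]; r=np.hypot(dx,dy); th=r/d["fx"]; c=np.array([dx/r*np.sin(th),dy/r*np.sin(th),np.cos(th)])
    M=np.eye(4);M[:3,:3]=s["tcp_rot"];M[:3,3]=s["ee_pos"];M=M@np.array(d["T_tool_cam"]); return M[:3,3],M[:3,:3]@c
def wplane(d,s,u,v,z):
    o,r=wray(d,s,u,v); return (o+r*(z-o[2])/r[2])*1e3
E
python3 -c "
from h import *
to((634.5,-32,20,89.3))
s=robot.get_state();d=grab('wrist');cv2.imwrite('pics/w2.png',d['img']);d['s']=s;np.save('pics/w2.npy',d,allow_pickle=True)"
```

```text
t 19.25 p [636.2 -34.2 134.6] yaw 88.94 F [-0.2  0.2 -0.1] w 55.8 gf 0.0 q [ 0.24  0.58 -0.41  1.62  0.26  1.   -0.27]
(634.5, -32, 20, 89.3) turn -0.0063 slide after turn [2.2, -1.7, 114.6] len 115
```

View pics/w2.png

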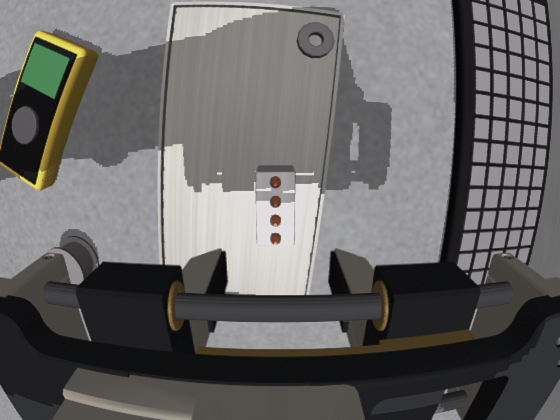

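Wrist view: the tips run vertically at col 275–276, rows 182–239, so they line up with the fingers. I'll check the block centre from this view.

```bash
python3 -c "
from h import *
d=load('w2');s=d['s']
q=np.array([wplane(d,s,*p,.050) for p in [(275.5,181.5),(276,201),(275.5,219.5),(275.5,238)]]);print(q.round(1),q.mean(0).round(1))
to((*q.mean(0)[:2],20,89.3))"
```

```text
[[634.3  -4.7  50. ]
 [634.4 -20.1  50. ]
 [633.7 -35.3  50. ]
 [633.4 -51.   50. ]] [633.9 -27.8  50. ]
t 19.3 p [636.2 -34.1 134.6] yaw 88.95 F [0.2 0.4 0.4] w 56.0 gf 0.0 q [ 0.24  0.58 -0.41  1.62  0.26  1.   -0.27]
(np.float64(633.9304135250683), np.float64(-27.77298528067339), 20, 89.3) turn -0.0061 slide after turn [6.3, -2.3, 114.6] len 115
```

{"fn": "drive_tool", "kwargs": {"rows": [{"slide": [3,-2,15],"yaw": 0,"claw": 56},{"slide": [0,0,35],"yaw": 0,"claw": 56},{"slide": [0,0,35],"yaw": 0,"claw": 56},{"slide": [0,0,20],"yaw": 0,"claw": 56},{"slide": [0,0,7],"yaw": 0,"claw": 56}]}}

```text
t: 19.8
ee_pos: [0.6326, -0.0309, 0.0198]
tcp_rot: [[0.018, 1.0, -0.002], [1.0, -0.018, -0.0], [-0.0, -0.002, -1.0]]
force: [-0.4, 0.2, -0.1]
grip_width: 0.0561
grip_force: 0.0
```

{"fn": "drive_tool", "kwargs": {"rows": [{"slide": [0,0,0],"yaw": 0,"claw": 56},{"slide": [0,0,0],"yaw": 0,"claw": 56},{"slide": [0,0,0],"yaw": 0,"claw": 56}]}}

```text
t: 20.1
ee_pos: [0.6349, -0.0303, 0.023]
tcp_rot: [[0.017, 1.0, 0.003], [1.0, -0.017, 0.0], [0.0, 0.003, -1.0]]
force: [0.8, 0.3, -0.0]
grip_width: 0.056
grip_force: 0.0
```

{"fn": "drive_tool", "kwargs": {"rows": [{"slide": [0,0,3],"yaw": 0,"claw": 56},{"slide": [0,0,0],"yaw": 0,"claw": 56},{"slide": [0,0,0],"yaw": 0,"claw": 26},{"slide": [0,0,0],"yaw": 0,"claw": 26},{"slide": [0,0,0],"yaw": 0,"claw": 26}], "grip_force": 30}}

```text
t: 20.6
ee_pos: [0.6338, -0.0303, 0.0183]
tcp_rot: [[0.017, 1.0, 0.0], [1.0, -0.017, -0.0], [-0.0, 0.0, -1.0]]
force: [0.0, 1.0, 0.1]
grip_width: 0.0367
grip_force: 0.0
```

{"fn": "drive_tool", "kwargs": {"rows": [{"slide": [0,0,0],"yaw": 0,"claw": 26},{"slide": [0,0,0],"yaw": 0,"claw": 26}]}}

```text
t: 20.8
ee_pos: [0.6338, -0.0304, 0.0183]
tcp_rot: [[0.017, 1.0, 0.0], [1.0, -0.017, -0.0], [-0.0, 0.0, -1.0]]
force: [-0.2, 0.6, 1.0]
grip_width: 0.0316
grip_force: 30.0
```

```bash
python3 -c "
from h import *
s=robot.get_state();p=np.array(s['ee_pos'])*1e3
to((p[0],p[1],100,88.9),(p[0],p[1],100,10.3),(472.5,294.5,100,10.3))"
```

```text
t 20.8 p [633.8 -30.4  18.3] yaw 89.02 F [-0.2  0.6  1. ] w 31.6 gf 30.0 q [ 0.21  0.71 -0.37  1.72  0.34  0.78 -0.34]
(np.float64(633.8165901903309), np.float64(-30.352120227548262), 100, 88.9) turn 0.0021 slide after turn [0.0, 0.0, -81.7] len 82
(np.float64(633.8165901903309), np.float64(-30.352120227548262), 100, 10.3) turn 1.3718 slide after turn [0.0, 0.0, -0.0] len 0
(472.5, 294.5, 100, 10.3) turn -0.0 slide after turn [-100.6, -348.5, -0.0] len 363
```

{"fn": "drive_tool", "kwargs": {"rows": [{"slide": [0,0,-10],"yaw": 0,"claw": 26},{"slide": [0,0,-30],"yaw": 0,"claw": 26},{"slide": [0,0,-35],"yaw": 0.1,"claw": 26},{"slide": [0,0,-25],"yaw": 0.14,"claw": 26},{"slide": [0,0,0],"yaw": 0.14,"claw": 26}]}}

```text
t: 21.3
ee_pos: [0.6361, -0.0299, 0.1231]
tcp_rot: [[0.392, 0.92, 0.007], [0.92, -0.392, 0.001], [0.003, 0.006, -1.0]]
force: [0.2, -0.3, -2.6]
grip_width: 0.0319
grip_force: 30.0
```

{"fn": "drive_tool", "kwargs": {"rows": [{"slide": [0,0,0],"yaw": 0.14,"claw": 26},{"slide": [0,0,0],"yaw": 0.14,"claw": 26},{"slide": [0,0,0],"yaw": 0.14,"claw": 26},{"slide": [0,0,0],"yaw": 0.14,"claw": 26},{"slide": [0,0,0],"yaw": 0.14,"claw": 26}]}}

```text
t: 21.8
ee_pos: [0.6335, -0.0301, 0.1188]
tcp_rot: [[0.892, 0.451, -0.0], [0.451, -0.892, 0.0], [0.0, -0.0, -1.0]]
force: [0.1, -0.1, -1.8]
grip_width: 0.0319
grip_force: 30.0
```

{"fn": "drive_tool", "kwargs": {"rows": [{"slide": [0,0,0],"yaw": 0.14,"claw": 26},{"slide": [0,0,0],"yaw": 0.14,"claw": 26},{"slide": [-10,-20,0],"yaw": 0.012,"claw": 26},{"slide": [-18,-35,0],"yaw": 0,"claw": 26},{"slide": [-21,-40,0],"yaw": 0,"claw": 26}]}}

```text
t: 22.3
ee_pos: [0.5678, 0.0541, 0.1187]
tcp_rot: [[0.984, 0.179, 0.001], [0.179, -0.984, -0.0], [0.001, 0.0, -1.0]]
force: [0.6, 0.5, -1.2]
grip_width: 0.0317
grip_force: 30.0
```

{"fn": "drive_tool", "kwargs": {"rows": [{"slide": [-21,-40,0],"yaw": 0,"claw": 26},{"slide": [-21,-40,0],"yaw": 0,"claw": 26},{"slide": [-21,-40,0],"yaw": 0,"claw": 26},{"slide": [-21,-40,0],"yaw": 0,"claw": 26},{"slide": [-21,-40,0],"yaw": 0,"claw": 26}]}}

```text
t: 22.8
ee_pos: [0.4273, 0.2332, 0.119]
tcp_rot: [[0.984, 0.181, 0.0], [0.181, -0.984, 0.001], [0.001, -0.0, -1.0]]
force: [0.5, 1.2, -1.6]
grip_width: 0.0319
grip_force: 30.0
```

{"fn": "drive_tool", "kwargs": {"rows": [{"slide": [-16,-32,0],"yaw": 0,"claw": 26},{"slide": [-8,-16,0],"yaw": 0,"claw": 26},{"slide": [-3,-6,0],"yaw": 0,"claw": 26},{"slide": [0,0,0],"yaw": 0,"claw": 26},{"slide": [0,0,0],"yaw": 0,"claw": 26}]}}

```text
t: 23.3
ee_pos: [0.3932, 0.2789, 0.1184]
tcp_rot: [[0.984, 0.179, 0.0], [0.179, -0.984, -0.001], [0.0, 0.001, -1.0]]
force: [0.4, -0.3, -2.4]
grip_width: 0.0314
grip_force: 30.0
```

```bash
python3 -c "
from h import *
to((472.5,294.5,100,10.3))
s=robot.get_state();d=grab('wrist');cv2.imwrite('pics/w3.png',d['img']);d['s']=s;np.save('pics/w3.npy',d,allow_pickle=True)"
```

```text
t 23.3 p [393.2 278.9 118.4] yaw 10.33 F [ 0.4 -0.3 -2.4] w 31.4 gf 30.0 q [-0.61  0.34 -0.15  2.03  0.07  0.77 -2.19]
(472.5, 294.5, 100, 10.3) turn 0.0005 slide after turn [80.8, -1.1, 18.4] len 83
```

View pics/w3.png

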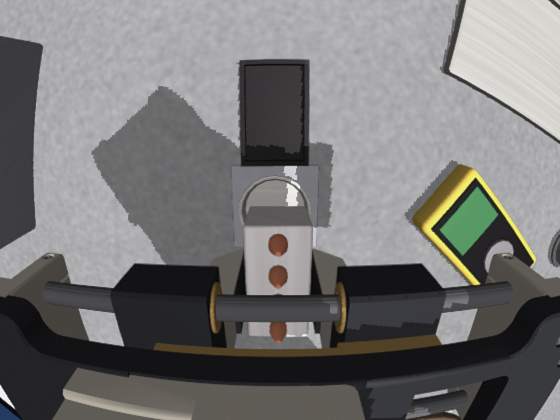

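Wrist view: holder outline (240,60)–(309,164), aligned with the block, whose tips are at (277.5,244) and (277.5,275) and further down. Measuring both.

```bash
python3 -c "
from h import *
d=load('w3');s=d['s'];R=np.array(s['tcp_rot']);p0=np.array(s['ee_pos'])*1e3
t=lambda q:(R.T@(q-p0)).round(1)
g=cv2.cvtColor(d['img'],cv2.COLOR_BGR2GRAY);m=np.zeros_like(g);m[50:170,225:325]=(g[50:170,225:325]<70)*255
m=cv2.morphologyEx(m,cv2.MORPH_OPEN,np.ones((5,5)))
c=max(cv2.findContours(m,0,1)[0],key=cv2.contourArea);P=np.array([wplane(d,s,*p[0],.012)[:2] for p in c],np.float32);r=cv2.minAreaRect(P);print(r, 'px box',cv2.boundingRect(c))
ctr=np.array([*r[0],12]);print('holder ctr tool',t(ctr))
H=[wplane(d,s,*q,.012) for q in [(240,60),(308.5,60),(309,164),(240,163)]];print([t(h) for h in H],np.mean(H,0))
print('tips',[t(wplane(d,s,*q,.150)) for q in [(277,241),(277.5,272),(278,327)]])
print('block top front corners',[t(wplane(d,s,*q,.1384)) for q in [(246,226),(310,226)]])
"
```

```text
((472.0777282714844, 296.9274597167969), (86.76112365722656, 55.5842399597168), 10.497050285339355) px box (240, 60, 69, 106)
holder ctr tool [ 80.8  -3.6 106.4]
[array([124.2, -30.8, 106.4]), array([124. ,  23.9, 106.4]), array([ 38.4,  25.1, 106.4]), array([ 39.3, -31.8, 106.4])] [472.80740813 296.82042169  12.        ]
tips [array([ 27.3,  -0.8, -31.6]), array([ 12.5,  -0.6, -31.6]), array([-18. ,  -0.4, -31.6])]
block top front corners [array([ 29.8, -14.9, -20. ]), array([ 29.8,  14.1, -20. ])]
```

{"fn": "drive_tool", "kwargs": {"rows": [{"slide": [15,-1,0],"yaw": 0,"claw": 26},{"slide": [30,-1.4,0],"yaw": 0,"claw": 26},{"slide": [25,0,0],"yaw": 0,"claw": 26},{"slide": [10.5,0,10],"yaw": 0,"claw": 26},{"slide": [0,0,25],"yaw": 0,"claw": 26}]}}

```text
t: 23.85
ee_pos: [0.4745, 0.2967, 0.0838]
tcp_rot: [[0.984, 0.177, 0.004], [0.177, -0.984, 0.002], [0.004, -0.001, -1.0]]
force: [0.1, -0.6, -2.9]
grip_width: 0.0317
grip_force: 30.0
```

{"fn": "drive_tool", "kwargs": {"rows": [{"slide": [0,0,30],"yaw": 0,"claw": 26},{"slide": [0,0,15],"yaw": 0,"claw": 26},{"slide": [0,0,5],"yaw": 0,"claw": 26},{"slide": [0,0,0],"yaw": 0,"claw": 26},{"slide": [0,0,0],"yaw": 0,"claw": 26}]}}

```text
t: 24.35
ee_pos: [0.4716, 0.2969, 0.0338]
tcp_rot: [[0.984, 0.18, 0.001], [0.18, -0.984, 0.0], [0.001, -0.0, -1.0]]
force: [0.2, -0.6, -1.3]
grip_width: 0.0316
grip_force: 30.0
```

```bash
python3 -c "
from h import *
to((472.5,295.5,17.3,10.3))
s=robot.get_state();d=grab('wrist');cv2.imwrite('pics/w4.png',d['img'][150:360,180:380]);d['s']=s;np.save('pics/w4.npy',d,allow_pickle=True)
a=cv2.resize(d['img'][150:360,180:380],None,fx=2,fy=2);d=grab('top');b=cv2.resize(d['img'][190:290,120:215],None,fx=4,fy=4.2);cv2.imwrite('pics/m4.png',np.hstack([a,b]))"
```

```text
t 24.35 p [471.6 296.9  33.8] yaw 10.39 F [ 0.2 -0.6 -1.3] w 31.6 gf 30.0 q [-0.57  0.56 -0.12  1.93  0.1   0.66 -2.14]
(472.5, 295.5, 17.3, 10.3) turn 0.0015 slide after turn [0.7, 1.6, 16.5] len 17
```

View pics/m4.png

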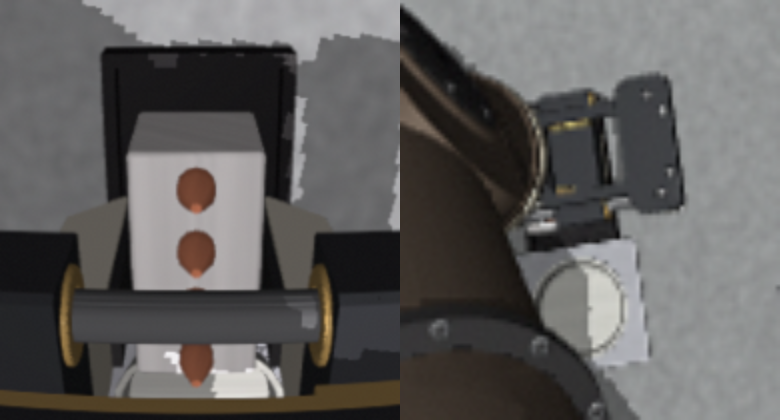

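Wrist crop: the block (128–264) sits centred in the holder outline (102–296). I'll check fore-aft from the block's lower front edge (crop row 112) and the holder's far edge (row 48).

```bash
python3 -c "
from h import *
d=load('w4');s=d['s'];R=np.array(s['tcp_rot']);p0=np.array(s['ee_pos'])*1e3
t=lambda u,v,z:(R.T@(wplane(d,s,180+u/2,150+v/2,z)-p0)).round(1)
print('holder far corners',t(102,48,.012),t(296,48,.012))
print('block bottom front',t(137,112,.0195),t(255,112,.0195),'top front',t(128,152,.0535),t(265,152,.0535))"
```

```text
holder far corners [ 45.9 -27.1  21.9] [46.  27.9 21.9]
block bottom front [ 29.2 -16.8  14.4] [29.2 15.9 14.4] top front [ 29.7 -15.9 -19.6] [ 29.7  15.3 -19.6]
```

{"fn": "drive_tool", "kwargs": {"rows": [{"slide": [4.5,0.7,0],"yaw": 0,"claw": 26},{"slide": [0,0,6],"yaw": 0,"claw": 26},{"slide": [0,0,5],"yaw": 0,"claw": 26},{"slide": [0,0,3],"yaw": 0,"claw": 26},{"slide": [0,0,0],"yaw": 0,"claw": 26}]}}

```text
t: 24.95
ee_pos: [0.4752, 0.2968, 0.0185]
tcp_rot: [[0.984, 0.181, -0.001], [0.181, -0.984, -0.001], [-0.001, 0.001, -1.0]]
force: [-0.2, -0.3, -2.1]
grip_width: 0.0322
grip_force: 30.0
```

{"fn": "drive_tool", "kwargs": {"rows": [{"slide": [0,0,1],"yaw": 0,"claw": 26},{"slide": [0,0,0],"yaw": 0,"claw": 26},{"slide": [0,0,0],"yaw": 0,"claw": 26}]}}

```text
t: 25.25
ee_pos: [0.4758, 0.2972, 0.0184]
tcp_rot: [[0.984, 0.181, 0.0], [0.181, -0.984, 0.0], [0.0, -0.0, -1.0]]
force: [-1.1, -0.3, -1.3]
grip_width: 0.0316
grip_force: 30.0
```

{"fn": "drive_tool", "kwargs": {"rows": [{"slide": [0,0,1],"yaw": 0,"claw": 26},{"slide": [0,0,0],"yaw": 0,"claw": 26},{"slide": [0,0,0],"yaw": 0,"claw": 26}]}}

```text
t: 25.55
ee_pos: [0.4757, 0.2971, 0.0173]
tcp_rot: [[0.984, 0.181, 0.0], [0.181, -0.984, -0.0], [0.0, 0.0, -1.0]]
force: [0.8, -0.6, -0.8]
grip_width: 0.0319
grip_force: 30.0
```

{"fn": "drive_tool", "kwargs": {"rows": [{"slide": [0,0,0.7],"yaw": 0,"claw": 26},{"slide": [0,0,0],"yaw": 0,"claw": 26},{"slide": [0,0,0],"yaw": 0,"claw": 48},{"slide": [0,0,0],"yaw": 0,"claw": 48},{"slide": [0,0,0],"yaw": 0,"claw": 48}]}}

```text
t: 26.05
ee_pos: [0.4758, 0.2971, 0.0166]
tcp_rot: [[0.984, 0.181, 0.0], [0.181, -0.984, 0.0], [0.0, -0.0, -1.0]]
force: [-0.7, -0.5, -0.3]
grip_width: 0.0468
grip_force: 0.0
```

{"fn": "drive_tool", "kwargs": {"rows": [{"slide": [0,0,-10],"yaw": 0,"claw": 62},{"slide": [0,0,-25],"yaw": 0,"claw": 62},{"slide": [0,0,-35],"yaw": 0,"claw": 62},{"slide": [-30,0,-35],"yaw": 0,"claw": 62},{"slide": [-40,0,-15],"yaw": 0,"claw": 62}]}}

```text
t: 26.55
ee_pos: [0.4088, 0.2856, 0.14]
tcp_rot: [[0.984, 0.179, 0.005], [0.179, -0.984, 0.004], [0.005, -0.003, -1.0]]
force: [0.0, 0.1, -0.3]
grip_width: 0.0623
grip_force: 0.0
```

{"fn": "drive_tool", "kwargs": {"rows": [{"slide": [0,0,0],"yaw": 0,"claw": 62},{"slide": [0,0,0],"yaw": 0,"claw": 62}]}}

```text
t: 26.75
ee_pos: [0.4068, 0.2847, 0.1378]
tcp_rot: [[0.983, 0.182, 0.002], [0.182, -0.983, 0.001], [0.002, -0.001, -1.0]]
force: [1.1, 0.1, 1.1]
grip_width: 0.0619
grip_force: 0.0
```

```bash
python3 -c "
from h import *
to((395.2,-305.4,140,-4.53),(395.2,-305.4,54,-4.53))
s=robot.get_state();d=grab('wrist');cv2.imwrite('pics/w5.png',cv2.resize(d['img'][60:310,180:380],None,fx=2.4,fy=2.4))"
```

```text
t 26.75 p [406.8 284.7 137.8] yaw 10.47 F [1.1 0.1 1.1] w 61.9 gf 0.0 q [-0.6   0.34 -0.15  1.98  0.07  0.83 -2.18]
(395.2, -305.4, 140, -4.53) turn 0.2618 slide after turn [35.1, 589.2, -2.2] len 590
(395.2, -305.4, 54, -4.53) turn -0.0 slide after turn [0.0, -0.0, 86.0] len 86
```

View pics/w5.png

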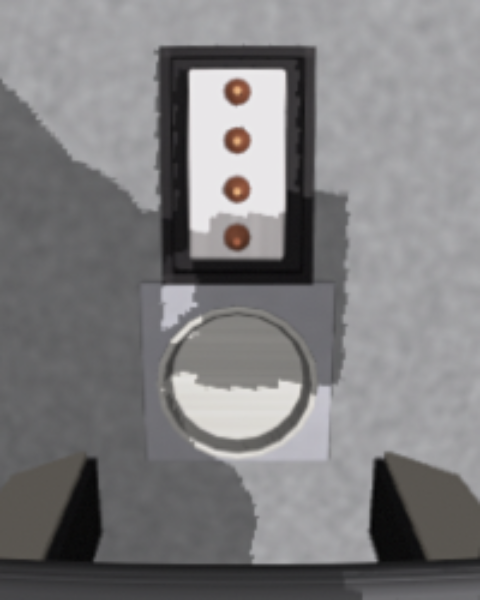

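The block is seated inside the holder, clear of all its walls (crop 188–286 × 68–260 within 160–315 × 47–283). Now the containers go back, square bottle first.

{"fn": "drive_tool", "kwargs": {"rows": [{"slide": [0,0,0],"yaw": 0.13,"claw": 62},{"slide": [0,0,0],"yaw": 0.132,"claw": 62},{"slide": [0,20,0],"yaw": 0,"claw": 62},{"slide": [2,38,0],"yaw": 0,"claw": 62},{"slide": [3,45,0],"yaw": 0,"claw": 62}], "grip_force": 20}}

```text
t: 27.3
ee_pos: [0.4044, 0.1813, 0.136]
tcp_rot: [[0.997, -0.078, -0.0], [-0.078, -0.997, 0.0], [-0.0, -0.0, -1.0]]
force: [-0.1, -0.3, -0.4]
grip_width: 0.0618
grip_force: 0.0
```

{"fn": "drive_tool", "kwargs": {"rows": [{"slide": [3,45,0],"yaw": 0,"claw": 62},{"slide": [3,45,0],"yaw": 0,"claw": 62},{"slide": [3,45,0],"yaw": 0,"claw": 62},{"slide": [3,45,0],"yaw": 0,"claw": 62},{"slide": [3,45,0],"yaw": 0,"claw": 62}]}}

```text
t: 27.8
ee_pos: [0.4009, -0.0465, 0.1364]
tcp_rot: [[0.997, -0.081, -0.0], [-0.081, -0.997, -0.0], [-0.0, 0.0, -1.0]]
force: [1.1, 0.5, -0.1]
grip_width: 0.0622
grip_force: 0.0
```

{"fn": "drive_tool", "kwargs": {"rows": [{"slide": [3,45,0],"yaw": 0,"claw": 62},{"slide": [3,45,0],"yaw": 0,"claw": 62},{"slide": [3,45,0],"yaw": 0,"claw": 62},{"slide": [3,45,0],"yaw": 0,"claw": 62},{"slide": [3,42,0],"yaw": 0,"claw": 62}]}}

```text
t: 28.3
ee_pos: [0.3975, -0.2698, 0.1361]
tcp_rot: [[0.997, -0.082, -0.001], [-0.082, -0.997, -0.001], [-0.001, 0.001, -1.0]]
force: [1.2, 0.4, 0.4]
grip_width: 0.062
grip_force: 0.0
```

{"fn": "drive_tool", "kwargs": {"rows": [{"slide": [0,25,0],"yaw": 0,"claw": 62},{"slide": [0,10,0],"yaw": 0,"claw": 62},{"slide": [0,4,0],"yaw": 0,"claw": 62},{"slide": [0,0,0],"yaw": 0,"claw": 62},{"slide": [0,0,0],"yaw": 0,"claw": 62}]}}

```text
t: 28.8
ee_pos: [0.3949, -0.3041, 0.1364]
tcp_rot: [[0.997, -0.078, -0.0], [-0.078, -0.997, 0.001], [-0.0, -0.001, -1.0]]
force: [-0.3, 0.5, 0.5]
grip_width: 0.0618
grip_force: 0.0
```

```bash
python3 -c "
from h import *
to((395.2,-305.4,54,-4.53))"
```

```text
t 28.8 p [ 394.9 -304.1  136.4] yaw -4.5 F [-0.3  0.5  0.5] w 61.8 gf 0.0 q [ 0.39  0.33  0.2   2.   -0.09  0.82 -1.  ]
(395.2, -305.4, 54, -4.53) turn 0.0006 slide after turn [0.4, 1.3, 82.4] len 82
```

{"fn": "drive_tool", "kwargs": {"rows": [{"slide": [0,0.5,12],"yaw": 0,"claw": 62},{"slide": [0,0,30],"yaw": 0,"claw": 62},{"slide": [0,0,25],"yaw": 0,"claw": 62},{"slide": [0,0,12],"yaw": 0,"claw": 62},{"slide": [0,0,3.5],"yaw": 0,"claw": 62}]}}

```text
t: 29.3
ee_pos: [0.3937, -0.3049, 0.0526]
tcp_rot: [[0.997, -0.079, -0.002], [-0.079, -0.997, 0.001], [-0.002, -0.001, -1.0]]
force: [-0.4, 0.5, 0.2]
grip_width: 0.0622
grip_force: 0.0
```

{"fn": "drive_tool", "kwargs": {"rows": [{"slide": [0,0,0],"yaw": 0,"claw": 62},{"slide": [0,0,0],"yaw": 0,"claw": 62},{"slide": [0,0,0],"yaw": 0,"claw": 62}]}}

```text
t: 29.6
ee_pos: [0.3951, -0.3063, 0.055]
tcp_rot: [[0.997, -0.08, 0.002], [-0.08, -0.997, -0.001], [0.002, 0.001, -1.0]]
force: [0.3, 0.5, -0.5]
grip_width: 0.0618
grip_force: 0.0
```

```bash
python3 -c "
from h import *
to((395.2,-305.4,53.5,-4.53))"
```

```text
t 29.6 p [ 395.1 -306.3   55. ] yaw -4.6 F [ 0.3  0.5 -0.5] w 61.8 gf 0.0 q [ 0.42  0.46  0.17  2.07 -0.13  0.62 -0.96]
(395.2, -305.4, 53.5, -4.53) turn -0.0012 slide after turn [0.1, -1.0, 1.5] len 2
```

{"fn": "drive_tool", "kwargs": {"rows": [{"slide": [0,-0.7,1],"yaw": 0,"claw": 62},{"slide": [0,0,0],"yaw": 0,"claw": 38},{"slide": [0,0,0],"yaw": 0,"claw": 38},{"slide": [0,0,0],"yaw": 0,"claw": 38},{"slide": [0,0,0],"yaw": 0,"claw": 38}]}}

```text
t: 30.1
ee_pos: [0.3946, -0.3053, 0.0532]
tcp_rot: [[0.997, -0.08, 0.0], [-0.08, -0.997, -0.0], [0.0, 0.0, -1.0]]
force: [-0.7, 0.6, 3.1]
grip_width: 0.0446
grip_force: 19.8
```

```bash
python3 -c "
from h import *
to((395.1,-305.4,115,-4.53),(585.2,86,115,-4.53))"
```

```text
t 30.1 p [ 394.6 -305.3   53.2] yaw -4.6 F [-0.7  0.6  3.1] w 44.6 gf 19.8 q [ 0.42  0.46  0.17  2.07 -0.13  0.62 -0.97]
(395.1, -305.4, 115, -4.53) turn -0.0011 slide after turn [0.5, 0.0, -61.8] len 62
(585.2, 86, 115, -4.53) turn -0.0 slide after turn [158.6, -405.2, -0.0] len 435
```

{"fn": "drive_tool", "kwargs": {"rows": [{"slide": [0,0,-15],"yaw": 0,"claw": 38},{"slide": [0,0,-30],"yaw": 0,"claw": 38},{"slide": [5,-20,-15],"yaw": 0,"claw": 38},{"slide": [14,-35,-2],"yaw": 0,"claw": 38},{"slide": [18,-42,0],"yaw": 0,"claw": 38}]}}

```text
t: 30.6
ee_pos: [0.4392, -0.2121, 0.1158]
tcp_rot: [[0.996, -0.084, 0.001], [-0.084, -0.996, -0.001], [0.001, 0.001, -1.0]]
force: [0.6, 1.0, -2.0]
grip_width: 0.0443
grip_force: 19.8
```

{"fn": "drive_tool", "kwargs": {"rows": [{"slide": [18,-42,0],"yaw": 0,"claw": 38},{"slide": [18,-42,0],"yaw": 0,"claw": 38},{"slide": [18,-42,0],"yaw": 0,"claw": 38},{"slide": [18,-42,0],"yaw": 0,"claw": 38},{"slide": [18,-42,0],"yaw": 0,"claw": 38}]}}

```text
t: 31.1
ee_pos: [0.5461, -0.0077, 0.1149]
tcp_rot: [[0.997, -0.08, -0.0], [-0.08, -0.997, -0.0], [-0.0, 0.0, -1.0]]
force: [1.5, -0.4, -1.4]
grip_width: 0.0441
grip_force: 19.8
```

{"fn": "drive_tool", "kwargs": {"rows": [{"slide": [17,-42,0],"yaw": 0,"claw": 38},{"slide": [10,-33,0],"yaw": 0,"claw": 38},{"slide": [4,-16,0],"yaw": 0,"claw": 38},{"slide": [0.5,-7,0],"yaw": 0,"claw": 38},{"slide": [0,0,15],"yaw": 0,"claw": 38}]}}

```text
t: 31.6
ee_pos: [0.5859, 0.0861, 0.1012]
tcp_rot: [[0.997, -0.08, 0.003], [-0.08, -0.997, 0.0], [0.003, -0.001, -1.0]]
force: [-0.2, -0.3, -1.6]
grip_width: 0.0439
grip_force: 19.8
```

{"fn": "drive_tool", "kwargs": {"rows": [{"slide": [0,0,20],"yaw": 0,"claw": 38},{"slide": [0,0,12],"yaw": 0,"claw": 38},{"slide": [0,0,3],"yaw": 0,"claw": 38},{"slide": [0,0,0],"yaw": 0,"claw": 38},{"slide": [0,0,0],"yaw": 0,"claw": 38}]}}

```text
t: 32.1
ee_pos: [0.5854, 0.0853, 0.0658]
tcp_rot: [[0.997, -0.081, 0.001], [-0.081, -0.997, 0.0], [0.001, -0.0, -1.0]]
force: [0.1, 0.2, -1.4]
grip_width: 0.0445
grip_force: 19.8
```

```bash
python3 -c "
from h import *
to((584.6,86,54.2,-4.53))"
```

```text
t 32.1 p [585.4  85.3  65.8] yaw -4.64 F [ 0.1  0.2 -1.4] w 44.5 gf 19.8 q [-0.32  0.56  0.12  1.83 -0.09  0.76 -1.81]
(584.6, 86, 54.2, -4.53) turn -0.0019 slide after turn [-0.9, -0.6, 11.6] len 12
```

{"fn": "drive_tool", "kwargs": {"rows": [{"slide": [-0.8,-0.6,4],"yaw": -0.002,"claw": 38},{"slide": [0,0,4],"yaw": 0,"claw": 38},{"slide": [0,0,2],"yaw": 0,"claw": 38},{"slide": [0,0,1],"yaw": 0,"claw": 38},{"slide": [0,0,0],"yaw": 0,"claw": 38}]}}

```text
t: 32.6
ee_pos: [0.5842, 0.0864, 0.0543]
tcp_rot: [[0.997, -0.078, -0.0], [-0.078, -0.997, 0.0], [-0.0, -0.0, -1.0]]
force: [-1.4, 0.3, 1.5]
grip_width: 0.044
grip_force: 19.8
```

{"fn": "drive_tool", "kwargs": {"rows": [{"slide": [0,0,0.5],"yaw": 0,"claw": 38},{"slide": [0,0,0],"yaw": 0,"claw": 38},{"slide": [0,0,0],"yaw": 0,"claw": 38}]}}

```text
t: 32.9
ee_pos: [0.5843, 0.0864, 0.0542]
tcp_rot: [[0.997, -0.078, 0.0], [-0.078, -0.997, 0.0], [0.0, -0.0, -1.0]]
force: [-3.6, -0.6, 7.1]
grip_width: 0.0442
grip_force: 19.8
```

{"fn": "drive_tool", "kwargs": {"rows": [{"slide": [0,0,0],"yaw": 0,"claw": 60},{"slide": [0,0,0],"yaw": 0,"claw": 60},{"slide": [0,0,-10],"yaw": 0,"claw": 60},{"slide": [0,0,-30],"yaw": 0,"claw": 60},{"slide": [0,0,-40],"yaw": 0,"claw": 58}]}}

```text
t: 33.4
ee_pos: [0.583, 0.0861, 0.1335]
tcp_rot: [[0.997, -0.078, -0.003], [-0.078, -0.997, -0.001], [-0.003, 0.001, -1.0]]
force: [0.9, -0.6, -0.6]
grip_width: 0.0587
grip_force: 0.0
```

```bash
python3 -c "
from h import *
to((478.1,-304.7,134,-4.53),(478.1,-304.7,55.2,-4.53))"
```

```text
t 33.4 p [583.   86.1 133.5] yaw -4.49 F [ 0.9 -0.6 -0.6] w 58.7 gf 0.0 q [-0.33  0.47  0.13  1.78 -0.07  0.9  -1.82]
(478.1, -304.7, 134, -4.53) turn 0.0007 slide after turn [-73.7, 397.8, -0.5] len 405
(478.1, -304.7, 55.2, -4.53) turn -0.0 slide after turn [0.0, -0.0, 78.8] len 79
```

{"fn": "drive_tool", "kwargs": {"rows": [{"slide": [0,20,0],"yaw": 0,"claw": 58},{"slide": [-5,38,0],"yaw": 0,"claw": 58},{"slide": [-10,45,0],"yaw": 0,"claw": 58},{"slide": [-10,45,0],"yaw": 0,"claw": 58},{"slide": [-10,45,0],"yaw": 0,"claw": 58}]}}

```text
t: 33.9
ee_pos: [0.5339, -0.1049, 0.1344]
tcp_rot: [[0.997, -0.078, 0.001], [-0.078, -0.997, -0.0], [0.001, 0.0, -1.0]]
force: [1.3, -0.6, -0.1]
grip_width: 0.0578
grip_force: 0.0
```

{"fn": "drive_tool", "kwargs": {"rows": [{"slide": [-10,45,0],"yaw": 0,"claw": 58},{"slide": [-10,45,0],"yaw": 0,"claw": 58},{"slide": [-10,45,0],"yaw": 0,"claw": 58},{"slide": [-8,38,0],"yaw": 0,"claw": 58},{"slide": [-2,22,0],"yaw": 0,"claw": 58}]}}

```text
t: 34.4
ee_pos: [0.4772, -0.2987, 0.1345]
tcp_rot: [[0.997, -0.083, 0.0], [-0.083, -0.997, -0.002], [0.0, 0.002, -1.0]]
force: [0.6, 0.1, 1.0]
grip_width: 0.0578
grip_force: 0.0
```

{"fn": "drive_tool", "kwargs": {"rows": [{"slide": [0,10,0],"yaw": 0,"claw": 58},{"slide": [0,0,0],"yaw": 0,"claw": 58},{"slide": [0,0,0],"yaw": 0,"claw": 58},{"slide": [0,0,0],"yaw": 0,"claw": 58}]}}

```text
t: 34.8
ee_pos: [0.4792, -0.3025, 0.1336]
tcp_rot: [[0.997, -0.076, 0.0], [-0.076, -0.997, 0.001], [0.0, -0.001, -1.0]]
force: [-0.4, 0.5, -0.3]
grip_width: 0.0579
grip_force: 0.0
```

```bash
python3 -c "
from h import *
to((478.1,-304.7,55.2,-4.53))"
```

```text
t 34.8 p [ 479.2 -302.5  133.6] yaw -4.33 F [-0.4  0.5 -0.3] w 57.9 gf 0.0 q [ 0.33  0.44  0.2   1.84 -0.11  0.87 -1.07]
(478.1, -304.7, 55.2, -4.53) turn 0.0035 slide after turn [-0.9, 2.2, 78.4] len 78
```

{"fn": "drive_tool", "kwargs": {"rows": [{"slide": [-0.5,1,10],"yaw": 0,"claw": 58},{"slide": [0,0,30],"yaw": 0,"claw": 58},{"slide": [0,0,25],"yaw": 0,"claw": 58},{"slide": [0,0,11],"yaw": 0,"claw": 58},{"slide": [0,0,3],"yaw": 0,"claw": 58}]}}

```text
t: 35.3
ee_pos: [0.4771, -0.3045, 0.0531]
tcp_rot: [[0.997, -0.077, -0.002], [-0.077, -0.997, 0.001], [-0.002, -0.001, -1.0]]
force: [-0.8, -0.3, -0.3]
grip_width: 0.0581
grip_force: 0.0
```

{"fn": "drive_tool", "kwargs": {"rows": [{"slide": [0,0,0],"yaw": 0,"claw": 58},{"slide": [0,0,0],"yaw": 0,"claw": 58},{"slide": [0,0,0],"yaw": 0,"claw": 58}]}}

```text
t: 35.6
ee_pos: [0.4785, -0.3059, 0.0556]
tcp_rot: [[0.997, -0.078, 0.002], [-0.078, -0.997, -0.001], [0.002, 0.001, -1.0]]
force: [0.3, -0.2, 0.2]
grip_width: 0.0581
grip_force: 0.0
```

```bash
python3 -c "
from h import *
to((478.1,-304.7,55.2,-4.53))"
```

```text
t 35.6 p [ 478.5 -305.9   55.6] yaw -4.48 F [ 0.3 -0.2  0.2] w 58.1 gf 0.0 q [ 0.35  0.54  0.17  1.9  -0.14  0.7  -1.04]
(478.1, -304.7, 55.2, -4.53) turn 0.0008 slide after turn [-0.5, -1.1, 0.4] len 1
```

{"fn": "drive_tool", "kwargs": {"rows": [{"slide": [-0.3,-0.7,0],"yaw": 0,"claw": 58},{"slide": [0,0,0],"yaw": 0,"claw": 32},{"slide": [0,0,0],"yaw": 0,"claw": 32},{"slide": [0,0,0],"yaw": 0,"claw": 32},{"slide": [0,0,0],"yaw": 0,"claw": 32}]}}

```text
t: 36.1
ee_pos: [0.4776, -0.3047, 0.0547]
tcp_rot: [[0.997, -0.078, 0.0], [-0.078, -0.997, 0.0], [0.0, -0.0, -1.0]]
force: [0.2, 0.0, 1.7]
grip_width: 0.0374
grip_force: 20.0
```

```bash
python3 -c "
from h import *
to((579.2,10,54,-4.53))"
```

```text
t 36.1 p [ 477.6 -304.7   54.7] yaw -4.48 F [0.2 0.  1.7] w 37.4 gf 20.0 q [ 0.35  0.54  0.17  1.91 -0.14  0.7  -1.05]
(579.2, 10, 54, -4.53) turn 0.0008 slide after turn [76.4, -321.8, 0.7] len 331
```

{"fn": "drive_tool", "kwargs": {"rows": [{"slide": [0,0,-15],"yaw": 0,"claw": 32},{"slide": [0,0,-30],"yaw": 0,"claw": 32},{"slide": [2,-20,-15],"yaw": 0,"claw": 32},{"slide": [8,-35,0],"yaw": 0,"claw": 32},{"slide": [11,-42,0],"yaw": 0,"claw": 32}]}}

```text
t: 36.6
ee_pos: [0.5059, -0.2104, 0.1152]
tcp_rot: [[0.997, -0.082, 0.001], [-0.082, -0.997, -0.001], [0.001, 0.001, -1.0]]
force: [0.6, 0.3, -1.7]
grip_width: 0.0378
grip_force: 20.0
```

{"fn": "drive_tool", "kwargs": {"rows": [{"slide": [11,-42,0],"yaw": 0,"claw": 32},{"slide": [11,-42,0],"yaw": 0,"claw": 32},{"slide": [11,-42,0],"yaw": 0,"claw": 32},{"slide": [11,-42,0],"yaw": 0,"claw": 32},{"slide": [8,-33,0],"yaw": 0,"claw": 32}]}}

```text
t: 37.1
ee_pos: [0.574, -0.0102, 0.1144]
tcp_rot: [[0.997, -0.076, -0.0], [-0.076, -0.997, 0.001], [-0.0, -0.001, -1.0]]
force: [0.8, 0.7, -1.1]
grip_width: 0.0371
grip_force: 20.0
```

{"fn": "drive_tool", "kwargs": {"rows": [{"slide": [3,-17,0],"yaw": 0,"claw": 32},{"slide": [0,-7,0],"yaw": 0,"claw": 32},{"slide": [0,0,15],"yaw": 0,"claw": 32},{"slide": [0,0,20],"yaw": 0,"claw": 32},{"slide": [0,0,10],"yaw": 0,"claw": 32}]}}

```text
t: 37.6
ee_pos: [0.5771, 0.008, 0.0682]
tcp_rot: [[0.997, -0.081, -0.002], [-0.081, -0.997, -0.001], [-0.002, 0.002, -1.0]]
force: [1.3, -0.5, -2.0]
grip_width: 0.0373
grip_force: 20.0
```

{"fn": "drive_tool", "kwargs": {"rows": [{"slide": [0,0,3],"yaw": 0,"claw": 32},{"slide": [0,0,0],"yaw": 0,"claw": 32},{"slide": [0,0,0],"yaw": 0,"claw": 32}]}}

```text
t: 37.9
ee_pos: [0.5789, 0.0098, 0.0672]
tcp_rot: [[0.997, -0.079, 0.001], [-0.079, -0.997, -0.0], [0.001, 0.0, -1.0]]
force: [0.5, -0.0, 0.0]
grip_width: 0.0378
grip_force: 20.0
```

```bash
python3 -c "
from h import *
to((578.7,10,55.7,-4.53))"
```

```text
t 37.9 p [578.9   9.8  67.2] yaw -4.52 F [ 0.5 -0.   0. ] w 37.8 gf 20.0 q [-0.21  0.54  0.14  1.87 -0.11  0.74 -1.66]
(578.7, 10, 55.7, -4.53) turn 0.0001 slide after turn [-0.2, -0.2, 11.5] len 12
```

{"fn": "drive_tool", "kwargs": {"rows": [{"slide": [-0.2,-0.2,4],"yaw": 0,"claw": 32},{"slide": [0,0,4],"yaw": 0,"claw": 32},{"slide": [0,0,2],"yaw": 0,"claw": 32},{"slide": [0,0,1.3],"yaw": 0,"claw": 32},{"slide": [0,0,0],"yaw": 0,"claw": 32}]}}

```text
t: 38.4
ee_pos: [0.5783, 0.0105, 0.0557]
tcp_rot: [[0.997, -0.078, 0.0], [-0.078, -0.997, 0.0], [0.0, -0.0, -1.0]]
force: [-0.8, -0.1, 4.7]
grip_width: 0.0376
grip_force: 20.0
```

{"fn": "drive_tool", "kwargs": {"rows": [{"slide": [0,0,0],"yaw": 0,"claw": 32},{"slide": [0,0,0],"yaw": 0,"claw": 32}]}}

```text
t: 38.6
ee_pos: [0.5783, 0.0106, 0.0557]
tcp_rot: [[0.997, -0.078, 0.0], [-0.078, -0.997, 0.0], [0.0, -0.0, -1.0]]
force: [-2.4, 0.0, 6.4]
grip_width: 0.0377
grip_force: 20.0
```

Down and in contact; release, then go to the can at (559.6, -307.5).

{"fn": "drive_tool", "kwargs": {"rows": [{"slide": [0,0,0],"yaw": 0,"claw": 54},{"slide": [0,0,0],"yaw": 0,"claw": 54},{"slide": [0,0,-10],"yaw": 0,"claw": 54},{"slide": [0,0,-30],"yaw": 0,"claw": 54},{"slide": [0,0,-40],"yaw": 0,"claw": 54}]}}

```text
t: 39.1
ee_pos: [0.5771, 0.0104, 0.1352]
tcp_rot: [[0.997, -0.078, -0.003], [-0.078, -0.997, -0.001], [-0.003, 0.001, -1.0]]
force: [1.1, 0.5, -0.0]
grip_width: 0.0539
grip_force: 0.0
```

```bash
python3 -c "
from h import *
to((559.6,-307.5,135,-4.53))"
```

```text
t 39.1 p [577.1  10.4 135.2] yaw -4.49 F [ 1.1  0.5 -0. ] w 53.9 gf 0.0 q [-0.23  0.45  0.16  1.81 -0.09  0.89 -1.67]
(559.6, -307.5, 135, -4.53) turn 0.0008 slide after turn [7.7, 318.3, 0.2] len 318
```

{"fn": "drive_tool", "kwargs": {"rows": [{"slide": [0,20,0],"yaw": 0,"claw": 70},{"slide": [1,38,0],"yaw": 0,"claw": 70},{"slide": [1,45,0],"yaw": 0,"claw": 70},{"slide": [1,45,0],"yaw": 0,"claw": 70},{"slide": [1,45,0],"yaw": 0,"claw": 70}]}}

```text
t: 39.6
ee_pos: [0.5672, -0.1839, 0.1362]
tcp_rot: [[0.997, -0.078, 0.001], [-0.078, -0.997, -0.0], [0.001, 0.0, -1.0]]
force: [0.5, -0.3, 0.0]
grip_width: 0.0699
grip_force: 0.0
```

{"fn": "drive_tool", "kwargs": {"rows": [{"slide": [1,45,0],"yaw": 0,"claw": 70},{"slide": [1.5,42,0],"yaw": 0,"claw": 70},{"slide": [0,26,0],"yaw": 0,"claw": 70},{"slide": [0,12,0],"yaw": 0,"claw": 70},{"slide": [0,0,0],"yaw": 0,"claw": 70}]}}

```text
t: 40.1
ee_pos: [0.5594, -0.3086, 0.1356]
tcp_rot: [[0.997, -0.081, 0.0], [-0.081, -0.997, -0.001], [0.0, 0.001, -1.0]]
force: [0.5, 0.2, 0.1]
grip_width: 0.0699
grip_force: 0.0
```

{"fn": "drive_tool", "kwargs": {"rows": [{"slide": [0,0,0],"yaw": 0,"claw": 70},{"slide": [0,0,0],"yaw": 0,"claw": 70},{"slide": [0,0,0],"yaw": 0,"claw": 70}]}}

```text
t: 40.4
ee_pos: [0.5606, -0.305, 0.1354]
tcp_rot: [[0.997, -0.076, 0.0], [-0.076, -0.997, 0.001], [0.0, -0.001, -1.0]]
force: [0.7, 0.6, -0.7]
grip_width: 0.07
grip_force: 0.0
```

```bash
python3 -c "
from h import *
to((559.6,-307.5,57.5,-4.53))"
```

```text
t 40.4 p [ 560.6 -305.   135.4] yaw -4.34 F [ 0.7  0.6 -0.7] w 70.0 gf 0.0 q [ 0.28  0.54  0.2   1.66 -0.13  0.96 -1.12]
(559.6, -307.5, 57.5, -4.53) turn 0.0034 slide after turn [-0.8, 2.5, 77.9] len 78
```

{"fn": "drive_tool", "kwargs": {"rows": [{"slide": [-0.5,1.5,10],"yaw": 0,"claw": 70},{"slide": [0,0,30],"yaw": 0,"claw": 70},{"slide": [0,0,25],"yaw": 0,"claw": 70},{"slide": [0,0,11],"yaw": 0,"claw": 70},{"slide": [0,0,3],"yaw": 0,"claw": 70}]}}

```text
t: 40.9
ee_pos: [0.5584, -0.3078, 0.0546]
tcp_rot: [[0.997, -0.078, -0.003], [-0.078, -0.997, 0.001], [-0.003, -0.001, -1.0]]
force: [-0.2, 0.2, 0.8]
grip_width: 0.0696
grip_force: 0.0
```

{"fn": "drive_tool", "kwargs": {"rows": [{"slide": [0,0,0],"yaw": 0,"claw": 70},{"slide": [0,0,0],"yaw": 0,"claw": 70},{"slide": [0,0,0],"yaw": 0,"claw": 70}]}}

```text
t: 41.2
ee_pos: [0.56, -0.3089, 0.0575]
tcp_rot: [[0.997, -0.078, 0.002], [-0.078, -0.997, -0.001], [0.002, 0.001, -1.0]]
force: [-0.1, -0.5, 0.4]
grip_width: 0.0702
grip_force: 0.0
```

```bash
python3 -c "
from h import *
to((559.6,-307.5,57.5,-4.53))"
```

```text
t 41.2 p [ 560.  -308.9   57.5] yaw -4.48 F [-0.1 -0.5  0.4] w 70.2 gf 0.0 q [ 0.3   0.63  0.18  1.72 -0.15  0.8  -1.1 ]
(559.6, -307.5, 57.5, -4.53) turn 0.0008 slide after turn [-0.5, -1.3, -0.0] len 1
```

{"fn": "drive_tool", "kwargs": {"rows": [{"slide": [-0.3,-1,0],"yaw": 0,"claw": 70},{"slide": [0,0,0],"yaw": 0,"claw": 45},{"slide": [0,0,0],"yaw": 0,"claw": 45},{"slide": [0,0,0],"yaw": 0,"claw": 45},{"slide": [0,0,0],"yaw": 0,"claw": 45}]}}

```text
t: 41.7
ee_pos: [0.5591, -0.3076, 0.0564]
tcp_rot: [[0.997, -0.078, 0.0], [-0.078, -0.997, -0.0], [0.0, 0.0, -1.0]]
force: [-0.5, -0.1, 1.7]
grip_width: 0.0511
grip_force: 20.0
```

```bash
python3 -c "
from h import *
to((574.1,-67.8,57.5,-4.53))"
```

```text
t 41.7 p [ 559.1 -307.6   56.4] yaw -4.49 F [-0.5 -0.1  1.7] w 51.1 gf 20.0 q [ 0.3   0.63  0.18  1.72 -0.15  0.8  -1.1 ]
(574.1, -67.8, 57.5, -4.53) turn 0.0008 slide after turn [-4.0, -240.2, -1.1] len 240
```

{"fn": "drive_tool", "kwargs": {"rows": [{"slide": [0,0,-15],"yaw": 0,"claw": 45},{"slide": [0,0,-30],"yaw": 0,"claw": 45},{"slide": [0,-16,-15],"yaw": 0,"claw": 45},{"slide": [-1,-32,0],"yaw": 0,"claw": 45},{"slide": [-1,-40,0],"yaw": 0,"claw": 45}]}}

```text
t: 42.2
ee_pos: [0.5642, -0.2193, 0.1176]
tcp_rot: [[0.997, -0.081, 0.002], [-0.081, -0.997, -0.001], [0.002, 0.001, -1.0]]
force: [0.7, 0.9, -2.9]
grip_width: 0.0512
grip_force: 20.0
```

{"fn": "drive_tool", "kwargs": {"rows": [{"slide": [-1,-40,0],"yaw": 0,"claw": 45},{"slide": [-1,-40,0],"yaw": 0,"claw": 45},{"slide": [-0.5,-36,0],"yaw": 0,"claw": 45},{"slide": [0,-24,0],"yaw": 0,"claw": 45},{"slide": [0,-12,0],"yaw": 0,"claw": 45}]}}

```text
t: 42.7
ee_pos: [0.5734, -0.0633, 0.1167]
tcp_rot: [[0.997, -0.074, 0.0], [-0.074, -0.997, 0.002], [0.0, -0.002, -1.0]]
force: [0.3, 0.0, -0.3]
grip_width: 0.0517
grip_force: 20.0
```

{"fn": "drive_tool", "kwargs": {"rows": [{"slide": [0,0,15],"yaw": 0,"claw": 45},{"slide": [0,0,20],"yaw": 0,"claw": 45},{"slide": [0,0,10],"yaw": 0,"claw": 45},{"slide": [0,0,3],"yaw": 0,"claw": 45},{"slide": [0,0,0],"yaw": 0,"claw": 45}]}}

```text
t: 43.2
ee_pos: [0.5732, -0.0683, 0.0683]
tcp_rot: [[0.997, -0.079, -0.0], [-0.079, -0.997, -0.0], [-0.0, 0.0, -1.0]]
force: [0.1, 0.6, -1.3]
grip_width: 0.051
grip_force: 20.0
```

{"fn": "drive_tool", "kwargs": {"rows": [{"slide": [0,0,0],"yaw": 0,"claw": 45},{"slide": [0,0,0],"yaw": 0,"claw": 45}]}}

```text
t: 43.4
ee_pos: [0.5739, -0.0681, 0.069]
tcp_rot: [[0.997, -0.079, 0.001], [-0.079, -0.997, -0.0], [0.001, -0.0, -1.0]]
force: [0.0, 0.7, -1.3]
grip_width: 0.0513
grip_force: 20.0
```

```bash
python3 -c "
from h import *
to((573.6,-67.8,57.4,-4.53))"
```

```text
t 43.4 p [573.9 -68.1  69. ] yaw -4.51 F [ 0.   0.7 -1.3] w 51.3 gf 20.0 q [-0.09  0.54  0.16  1.87 -0.12  0.75 -1.51]
(573.6, -67.8, 57.4, -4.53) turn 0.0004 slide after turn [-0.3, -0.2, 11.6] len 12
```

{"fn": "drive_tool", "kwargs": {"rows": [{"slide": [-0.2,-0.2,4],"yaw": 0,"claw": 45},{"slide": [0,0,4],"yaw": 0,"claw": 45},{"slide": [0,0,2],"yaw": 0,"claw": 45},{"slide": [0,0,1.3],"yaw": 0,"claw": 45},{"slide": [0,0,0],"yaw": 0,"claw": 45}]}}

```text
t: 43.9
ee_pos: [0.573, -0.0676, 0.0574]
tcp_rot: [[0.997, -0.078, -0.0], [-0.078, -0.997, 0.0], [-0.0, -0.0, -1.0]]
force: [-2.4, 0.3, 5.4]
grip_width: 0.0515
grip_force: 20.0
```

{"fn": "drive_tool", "kwargs": {"rows": [{"slide": [0,0,0],"yaw": 0,"claw": 45},{"slide": [0,0,0],"yaw": 0,"claw": 45}]}}

```text
t: 44.1
ee_pos: [0.573, -0.0676, 0.0573]
tcp_rot: [[0.997, -0.078, -0.0], [-0.078, -0.997, 0.0], [-0.0, -0.0, -1.0]]
force: [-3.7, -0.4, 5.6]
grip_width: 0.0512
grip_force: 20.0
```

Release, retreat well up and to the right, then compare with the starting pictures.

{"fn": "drive_tool", "kwargs": {"rows": [{"slide": [0,0,0],"yaw": 0,"claw": 68},{"slide": [0,0,0],"yaw": 0,"claw": 68},{"slide": [0,0,-10],"yaw": 0,"claw": 68},{"slide": [0,0,-30],"yaw": 0,"claw": 68},{"slide": [0,0,-40],"yaw": 0,"claw": 68}]}}

```text
t: 44.6
ee_pos: [0.5719, -0.0676, 0.137]
tcp_rot: [[0.997, -0.078, -0.003], [-0.078, -0.997, -0.0], [-0.003, 0.0, -1.0]]
force: [0.5, 0.3, -0.4]
grip_width: 0.0679
grip_force: 0.0
```

{"fn": "drive_tool", "kwargs": {"rows": [{"slide": [0,20,-30],"yaw": 0,"claw": 68},{"slide": [-20,40,-20],"yaw": 0,"claw": 68},{"slide": [-20,45,0],"yaw": 0,"claw": 68},{"slide": [-20,45,0],"yaw": 0,"claw": 68},{"slide": [-20,45,0],"yaw": 0,"claw": 68}]}}

```text
t: 45.1
ee_pos: [0.4773, -0.2574, 0.1881]
tcp_rot: [[0.997, -0.078, 0.002], [-0.078, -0.997, -0.001], [0.002, 0.0, -1.0]]
force: [1.1, -0.1, 0.6]
grip_width: 0.0681
grip_force: 0.0
```

{"fn": "drive_tool", "kwargs": {"rows": [{"slide": [-20,45,0],"yaw": 0,"claw": 68},{"slide": [-20,40,0],"yaw": 0,"claw": 68},{"slide": [-10,20,0],"yaw": 0,"claw": 68},{"slide": [0,0,0],"yaw": 0,"claw": 68},{"slide": [0,0,0],"yaw": 0,"claw": 68}]}}

```text
t: 45.6
ee_pos: [0.4202, -0.3566, 0.1875]
tcp_rot: [[0.997, -0.079, 0.001], [-0.079, -0.997, 0.0], [0.001, -0.0, -1.0]]
force: [0.3, 1.8, -0.1]
grip_width: 0.0683
grip_force: 0.0
```

```bash
python3 -c "
from h import *
for n in('top','scene'):
    d=grab(n);cv2.imwrite(f'pics/{n}9.png',d['img'])
a=cv2.imread('pics/top0.png');b=cv2.imread('pics/top9.png')
f=lambda i:cv2.resize(i[140:290,140:340],None,fx=2,fy=2,interpolation=cv2.INTER_CUBIC)
s=cv2.resize(b[140:290,140:340],(0,0),fx=4,fy=4)
A=cv2.imread('pics/scene0.png')[170:300,200:373];B=cv2.imread('pics/scene9.png')[170:300,200:373]
g=lambda i:cv2.resize(i,(400,300),interpolation=cv2.INTER_CUBIC)
cv2.imwrite('pics/cmp.png',np.vstack([np.hstack([f(a),f(b)]),np.hstack([g(A),g(B)])]))
# cap shifts
def shift(I,J,x,y,h):
    r=cv2.matchTemplate(J[y-h-6:y+h+7,x-h-6:x+h+7],I[y-h:y+h+1,x-h:x+h+1],cv2.TM_CCOEFF_NORMED);_,v,_,l=cv2.minMaxLoc(r);i,j=l[1],l[0]
    sub=lambda m,c,p:(m-p)/(2*(2*c-m-p)+1e-9)
    return round(v,3),round(j-6+sub(r[i,j-1],v,r[i,j+1]),2) ,round(i-6+sub(r[i-1,j],v,r[i+1,j]),2)
A=cv2.imread('pics/scene0.png');B=cv2.imread('pics/scene9.png')
for n,t,q in[('can',(309,194),(245,200)),('amber',(276,190),(289,206)),('sq',(244,184),(334,212)),('braid',(236,155),(346,281)),('spool',(316,262),(242,168)),('meter',(248,262),(320,166))]:
    print(n,'top',shift(a,b,*t,10),'scene',shift(A,B,*q,12))
"
```

```text
can top (0.903, np.float32(0.41), np.float32(-0.32)) scene (0.988, np.float32(1.35), np.float32(0.44))
amber top (0.971, np.float32(0.29), np.float32(-0.13)) scene (0.99, np.float32(1.45), np.float32(0.24))
sq top (0.954, np.float32(0.07), np.float32(-0.12)) scene (0.994, np.float32(-0.12), np.float32(0.22))
braid top (1.0, np.float32(-0.04), np.float32(-0.01)) scene (0.999, np.float32(0.02), np.float32(0.01))
spool top (0.727, np.float32(0.18), np.float32(0.19)) scene (0.85, np.float32(-0.04), np.float32(-0.36))
meter top (1.0, np.float32(0.01), np.float32(0.02)) scene (0.999, np.float32(-0.0), np.float32(-0.0))
```

View pics/cmp.png

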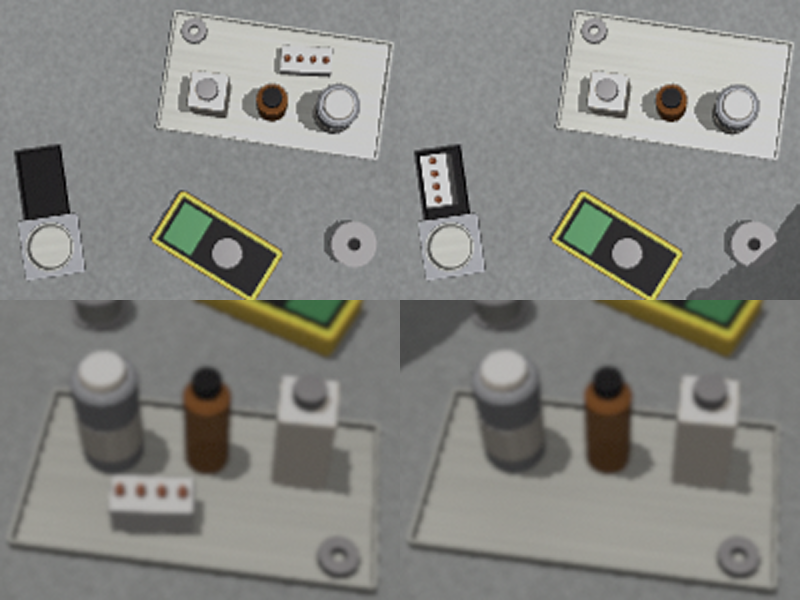

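The comparison shows all three containers upright and within about 1 mm of their starting spots. The block is seated in the holder and nothing else has moved; the spool mismatch is only the arm's shadow.

```bash
python3 -c "
from station import robot
print(robot.finish_job())"
```

```text
the job is handed in; nothing more can be done
None
```

The job is handed in at 46 s of the 136 s allowed: the tip block is seated flat in the holder, all three containers stand upright within about 1 mm of where they started, and the braid roll, spool and multimeter were not moved.

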